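# Charge the praline hopper and fit its agitator shaft

## Robot

A 6-joint arm with a two-finger parallel gripper is mounted at the origin on the work surface. World frame = base frame: x ahead of the robot, y to its left, z up, the work surface at z = 0. Lengths are in m, angles in rad, forces in N, time in s.
With the tool pointing down it reaches from about 0.35 to 0.775 m from the base axis. Payload 7.3 kg.
Tool frame: the origin (TCP) lies on the centre line of the jaws, within the pads' length; the fingertips stand robot.nose_length ahead of it and the grasp point (between the pads) is the TCP (robot.nose_length is the distance from the TCP to the fingertips, in m); z points along the fingers, y is the direction in which the jaws open and shut (so a half turn about z gives the same grasp; the last joint's range is limited). The gripper opens to 92 mm and grips with 3 to 60 N. Pads are 19 mm wide; open, the fingers measure 130 mm over their backs; the gripper's body (75 mm by 190 mm) begins 47 mm behind the grasp point.
Start: joints at [-1.286, 0.342, 1.524, -0, 1.275, -0.146], TCP at [0.219, -0.477, 0.246] pointing down, gripper open.
Joint ranges: [-2.53, 2.53], [-0.77, 2.02], [0.04, 2.7], [-1, 4.14], [0.28, 2.66], [-3.11, 3.11]. Speed limits (rad/s): [2.57, 2.57, 3.14, 3.14, 3.14, 3.14].

## Interface

Orientations are given as [roll, pitch, yaw] about the fixed x, y, z axes, in that order (R = Rz(yaw) Ry(pitch) Rx(roll)).
In Python, from cell import robot, read_camera gives the robot as it stands.
- The arm moves only by the shell command python3 -m crank 'ROWS' [FORCE]. ROWS is JSON, a list of rows, each a list of 7 numbers: the shift along the tool's x, y, z in cm, then the turn, a rotation vector about the tool's x, y, z in degrees, then the opening, from 0 (shut) to 1 (fully open). In form: [[tx, ty, tz, wx, wy, wz, jaw], ...]. A call has 1 to 5 rows; each row is the pose to reach, as a shift and turn from the pose commanded when the call began, along the tool's axes at that moment; what a row does not reach only later rows make up. A row lasts 1/8 s, in which the tool goes at most 62.5 mm and 10.7 degrees, less where a joint would pass 70% of its speed; a pose out of reach is approached as far as the arm can. A call with a gripper value outside its range is refused whole. The fingers move at their own pace and stop on an object; FORCE is the grip in N (left out, the last holds). Time passes only in rows, so rows that repeat a pose let the fingers close. It gives the time, the measured TCP pose, the force and the opening at its end, in the units of the state.
- robot.observe(): the state, without advancing time (a new reading comes with each control period).
- read_camera(name): name is "scene" or "side" or "wrist"; returns a dict with "frame" (384x512x3 uint8, red, green, blue), "intrinsics" (3x3 intrinsics, pixels), "R" (3x3) and "t" (3): a world point X has camera coordinates R X + t. Camera axes: x right, y down, z forward; pixel columns grow to the right and rows downward; lengths in m; the calibration is good to about 2 mm. A picture is of the moment at which its call begins. There is no depth.
- robot.hand_in(): hands the job in, once; it reports no verdict.
The state is a dict: "time": time; "qpos": joint angles; "qvel": joint speeds; "joint_efforts": joint torques, N m; "tool_pos": TCP position; "tool_rot": TCP orientation; "contact_force": force on the tool from outside, world axes, zero at the start; "torque": the same for the moment, N m; "opening": finger opening in m.
Only numpy, scipy, OpenCV 4.12 (cv2) and the standard library are available. Lean on these libraries where they do the work, as an engineer would, in place of code of your own. Each camera call takes 0.05 s, during which the arm holds its last target.

## Task

Pour all six hazelnuts from the held aluminium scoop into the open steel hopper, then stand the scoop upright on the counter and let go of it. Next take the agitator shaft by its blue grip and thread it nose first through the brass bushing and on through the black bushing, until the nose sticks out about 1 to 2 cm past the black one. Finish while still holding the shaft there for the fitter, without forcing it against the bushings, and leave the jar, tin and spatula where they are.

Things in the scene. Friction and masses are not known exactly. Their poses are not given: they have to be found in the camera images.
- hopper: Fixed open-topped steel hopper. Origin: centre of its underside; z up. Inside 130 mm along x, 100 mm along y; walls 6 mm; inner floor 34 mm, rim 110 mm above the counter; grey base 160 x 130 mm. Each y wall carries a square 42 mm bushing, brass at +y, black at -y; both holes (15 mm) lie on one level axis along y, 75 mm above the counter. Yaw varies by 0.25 either way.
- hopper_mouth (a point): Centre of the hopper's open top, at rim level (110 mm above the counter).
- bushing_brass (a point): Centre of the outer mouth of the brass bushing (hopper +y side), where the shaft goes in first. Hole 15 mm across, 14 mm deep through flange and wall.
- bushing_black (a point): Centre of the outer mouth of the black bushing (hopper -y side), where the nose comes out. 128 mm from the brass mouth, on the same axis; hole 15 mm across.
- shaft_grip (a point): Centre of the blue square grip (44 mm long, 24 x 24 mm) of the agitator shaft, a loose 10 mm steel rod of about 130 g; x points along the rod to its nose. At the start the rod lies level in its rest, axis 60 mm above the counter, two faces of the grip upright.
- shaft_tip (a point): Nose end of the shaft, 182 mm from the centre of the grip (160 mm ahead of the grip's front face). The last 14 mm taper from 10 to 4 mm across.
- rest: Fixed white rest for the shaft: base 160 x 60 x 12 mm with two open-topped forks (10 mm thick along x, 36 mm wide, slot 12 mm, tops 66 mm above the counter) at x = -56 and +40 mm; origin at the centre of its underside. The shaft lies along its x, grip centre at x = -93 mm, nose towards +x; lift it straight up.
- scoop_center (a point): Centre of the aluminium scoop, half-way up (30 mm above its underside). 60 mm high; two flat parallel upright sides 64 mm apart outside (across y, 3 mm sheet): grip it by these. Foot 60 x 64 mm; upright back wall at x = -30 mm; at +x the wall slopes outward, 40 deg from upright, as the pouring lip. z is up while it stands. About 180 g plus the nuts.
- scoop_lip (a point): Middle of the edge of the scoop's pouring lip: 80 mm along +x from its centre and 60 mm above its underside. Tipping the scoop some 70 deg towards the lip empties it.
- mould: Bystander: brown chocolate mould with dark hexagonal cavities, fixed, 110 x 200 x 22 mm, origin at the centre of its underside.
- jar: Bystander: loose closed amber jar, 60 mm across, 85 mm high; origin at the centre of its underside.
- tin: Bystander: loose closed green tin, 64 mm across, 60 mm high; origin at the centre of its underside.
- spatula: Bystander: loose spatula, 240 mm long, lying on the counter along its x.
- nut0_center (a point): Centre of a roasted hazelnut, a brown ball 17 mm across, 10 g; one of six that start in the scoop.
- nut1_center (a point): Centre of a roasted hazelnut, a brown ball 17 mm across, 10 g; one of six that start in the scoop.
- nut2_center (a point): Centre of a roasted hazelnut, a brown ball 17 mm across, 10 g; one of six that start in the scoop.
- nut3_center (a point): Centre of a roasted hazelnut, a brown ball 17 mm across, 10 g; one of six that start in the scoop.
- nut4_center (a point): Centre of a roasted hazelnut, a brown ball 17 mm across, 10 g; one of six that start in the scoop.
- nut5_center (a point): Centre of a roasted hazelnut, a brown ball 17 mm across, 10 g; one of six that start in the scoop.
Not all that is in view belongs to the job. Of the things that look like the part that bears shaft_grip, the smaller one is meant.

How it is judged:
By the outcome, as a careful person would: the job done as asked, in the order asked, and still so for the second after the job is handed in, while the arm keeps its last pose, push and grip.
It also fails if it takes over 72 s, if anything falls off the work surface, if the arm or the gripper's body presses on something with over 40 N, if the wrist force passes 120 N, or if a joint passes its speed limit or range.

## Working session

There is one attempt and no reset: what is moved stays moved. The work goes in short steps, Python scripts to look and compute and a shell command to move; the robot and the scene stay as the last step left them, time stands still between calls to the robot, and variables do not carry over. Pictures are saved under pics/ and viewed, and the job is handed in when it is done.

```bash
ls; mkdir -p pics
python3 - <<'E'
from cell import robot, read_camera
import cv2,numpy as np
print(robot.nose_length); s=robot.observe(); print(s)
for n in ["scene","side","wrist"]:
    d=read_camera(n); cv2.imwrite(f"pics/{n}0.png",cv2.cvtColor(d["frame"],cv2.COLOR_RGB2BGR)); np.savez(f"pics/{n}0.npz",**{k:np.array(v) for k,v in d.items()})
    print(n,np.round(d["intrinsics"],1).tolist(),np.round(-np.array(d["R"]).T@d["t"],3))
E
```

```text
pics
0.019
{'time': 0.0, 'qpos': array([-1.28602048e+00,  3.42736241e-01,  1.52504020e+00, -2.59543527e-05,
        1.27542945e+00, -1.46003126e-01]), 'qvel': array([-0.00114101,  0.00044848,  0.00085551,  0.00059243, -0.00237131,
       -0.00019397]), 'joint_efforts': array([-2.78226122e-03, -4.31250465e+01, -2.44225019e+01,  7.15340814e-02,
        5.58321748e-02, -9.66463176e-05]), 'tool_pos': array([ 0.2191275 , -0.47664403,  0.24502985]), 'tool_rot': array([-3.13999297e+00, -2.10147896e-04,  4.30786382e-01]), 'contact_force': array([-0.15924898, -0.27741691,  0.29665785]), 'torque': array([ 0.02178902,  0.00250079, -0.01119837]), 'opening': 0.0917773139000039}
scene [[467.0, 0.0, 264.6], [0.0, 467.0, 187.0], [0.0, 0.0, 1.0]] [ 0.884 -0.746  1.   ]
side [[371.0, 0.0, 252.7], [0.0, 371.0, 191.1], [0.0, 0.0, 1.0]] [0.119 0.797 0.63 ]
wrist [[273.5, 0.0, 258.7], [0.0, 273.5, 192.5], [0.0, 0.0, 1.0]] [ 0.294 -0.441  0.384]
```

View pics/scene0.png

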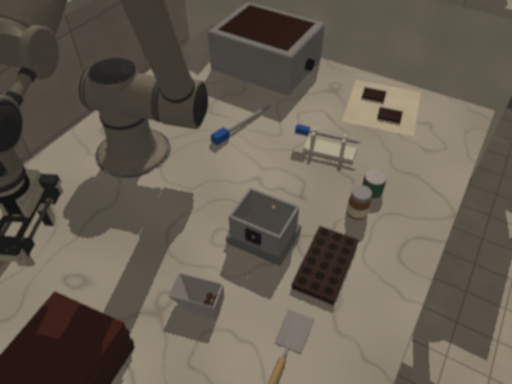

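View pics/side0.png

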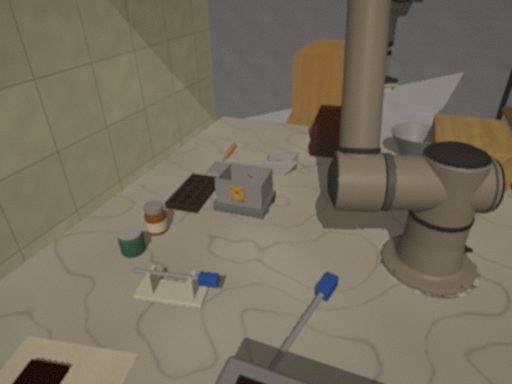

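View pics/wrist0.png

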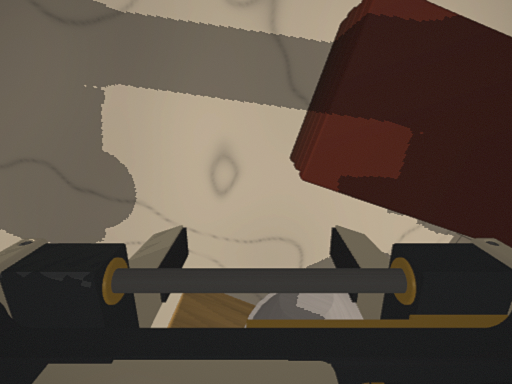

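```bash
cat > h.py <<'E'
import cv2,numpy as np
from cell import robot, read_camera
def crop(n,src,x0,y0,w,h,k,out):
    im=cv2.imread(src)[y0:y0+h,x0:x0+w]; cv2.imwrite(out,cv2.resize(im,None,fx=k,fy=k,interpolation=cv2.INTER_CUBIC))
def load(f):
    d=np.load(f); return d
def snap(n,name):
    d=read_camera(n); cv2.imwrite(f"pics/{name}.png",cv2.cvtColor(d["frame"],cv2.COLOR_RGB2BGR)); np.savez(f"pics/{name}.npz",**{k:np.array(v) for k,v in d.items()})
def proj(d,X):
    c=np.atleast_2d(X)@d["R"].T+d["t"]; p=c@d["intrinsics"].T; return p[:,:2]/p[:,2:]
def onz(d,uv,z):
    uv=np.atleast_2d(uv); r=np.c_[uv,np.ones(len(uv))]@np.linalg.inv(d["intrinsics"]).T@d["R"]; C=-d["R"].T@d["t"]
    return C+r*((z-C[2])/r[:,2])[:,None]
E
python3 - <<'E'
from h import *
crop(0,"pics/scene0.png",160,180,150,145,5,"pics/s_a.png")
crop(0,"pics/scene0.png",285,110,110,115,5,"pics/s_b.png")
crop(0,"pics/side0.png",200,145,110,75,7,"pics/d_a.png")
crop(0,"pics/side0.png",110,195,120,115,5,"pics/d_b.png")
E
```

```text
(no output)
```

View pics/s_a.png

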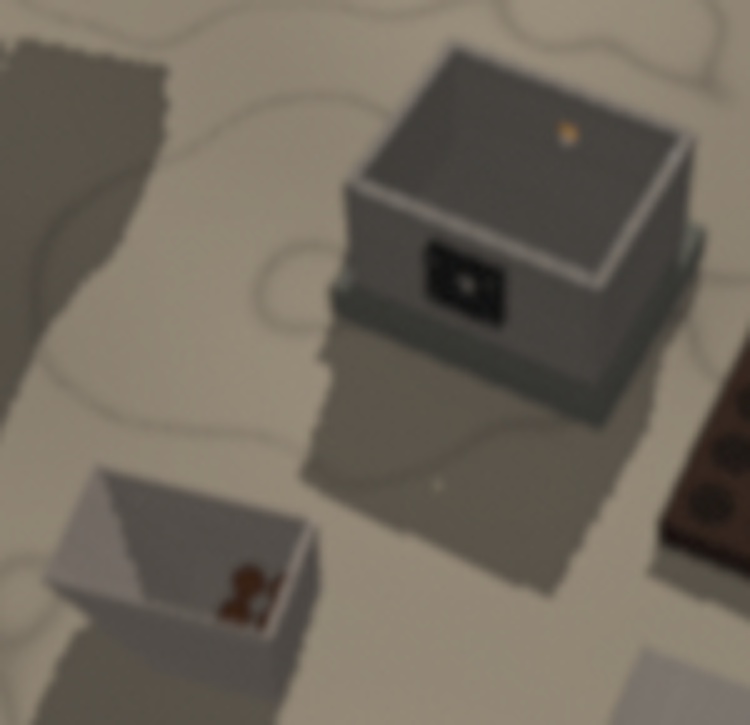

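View pics/s_b.png

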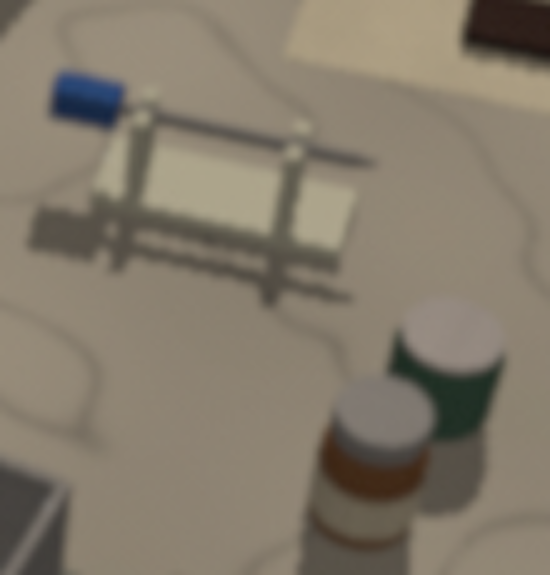

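View pics/d_a.png

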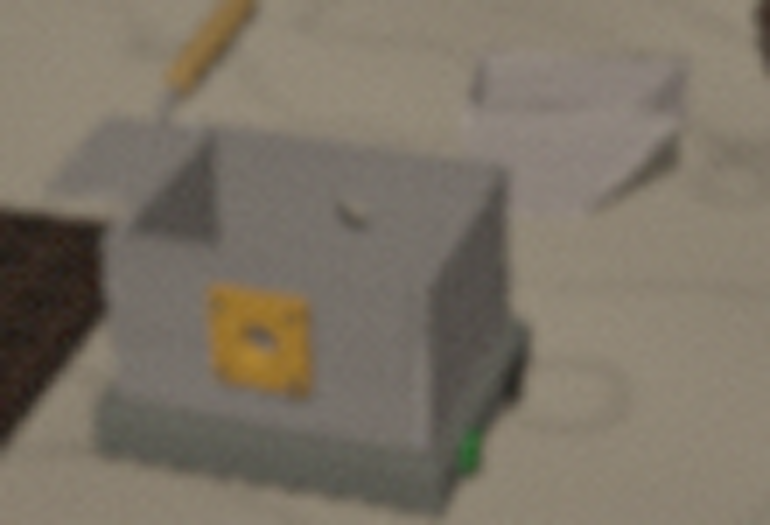

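View pics/d_b.png

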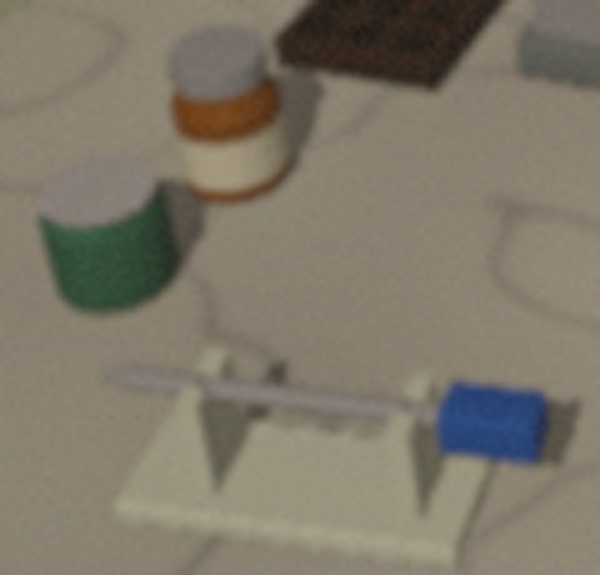

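```bash
cat > fit.py <<'E'
from h import *
from scipy.optimize import least_squares
S=load("pics/scene0.npz");D=load("pics/side0.npz")
S={k:S[k] for k in S};D={k:D[k] for k in D}
def px(x0,y0,k,p): p=np.array(p,float); return (p+.5)/k-.5+[x0,y0]
def pose(q,L): c,s=np.cos(q[2]),np.sin(q[2]); L=np.array(L,float); return np.c_[q[0]+c*L[:,0]-s*L[:,1],q[1]+s*L[:,0]+c*L[:,1],L[:,2]]
def fit(obs,q0):
    f=lambda q:np.concatenate([(proj(d,pose(q,L))-uv).ravel() for d,L,uv in obs])
    r=least_squares(f,q0,loss='soft_l1'); return r.x,f(r.x)
a=lambda p:px(160,180,5,p)
b=lambda p:px(285,110,5,p)
e=lambda p:px(200,145,7,p)
g=lambda p:px(110,195,5,p)
if __name__=="__main__":
    np.set_printoptions(precision=4,suppress=True)
    print("scoop lip/back", onz(S,a([[98,470],[50,580],[312,525],[270,637]]),.06))
    print("hopper", onz(S,a([[455,47],[692,135],[598,285],[350,183]]),.11))
    print("side hopper", onz(D,e([[210,130],[508,168],[435,262],[105,235]]),.11))
    print("side scoop", onz(D,e([[478,52],[688,65],[685,125],[465,115]]),.06))
    print("nose/grip S", onz(S,b([[373,163],[87,100]]),.06), "D",onz(D,g([[110,377],[492,422]]),.06))
    print("holes", onz(S,a([[466,284]]),.075), onz(D,e([[262,337]]),.075))
E
python3 fit.py
```

```text
scoop lip/back [[ 0.4251 -0.3176  0.06  ]
 [ 0.4412 -0.3752  0.06  ]
 [ 0.5279 -0.2923  0.06  ]
 [ 0.543  -0.3493  0.06  ]]
hopper [[ 0.4555 -0.0409  0.11  ]
 [ 0.5892 -0.0327  0.11  ]
 [ 0.5929 -0.1391  0.11  ]
 [ 0.4575 -0.1454  0.11  ]]
side hopper [[ 0.5893 -0.1313  0.11  ]
 [ 0.452  -0.1413  0.11  ]
 [ 0.4522 -0.0541  0.11  ]
 [ 0.5891 -0.029   0.11  ]]
side scoop [[ 0.5419 -0.3479  0.06  ]
 [ 0.4359 -0.3685  0.06  ]
 [ 0.4183 -0.3028  0.06  ]
 [ 0.5228 -0.2775  0.06  ]]
nose/grip S [[0.6174 0.3316 0.06  ]
 [0.4408 0.2965 0.06  ]] D [[0.6149 0.3323 0.06  ]
 [0.4418 0.2964 0.06  ]]
holes [[ 0.5248 -0.1474  0.075 ]] [[ 0.5194 -0.0289  0.075 ]]
```

```bash
python3 -m crank '[[0,0,-6,0,0,0,1],[6,-0.5,-8,0,0,3,1],[12,-1,-8,0,0,10.7,1],[18,-1.5,-4,0,0,10.7,1],[24,-1.5,0,0,0,10.7,1]]'
python3 -m crank '[[0,0,0,0,0,0,1],[0,0,0,0,0,0,1]]'
python3 - <<'E'
from h import *
snap("wrist","w1"); s=robot.observe(); print(s["qpos"],s["tool_pos"],s["tool_rot"],s["time"])
E
```

```text
time: 0.78
tool_pos: [0.4179, -0.369, 0.2559]
tool_rot: [3.14, -0.0, 0.244]
contact_force: [0.3, -0.9, -0.6]
opening: 0.0917
time: 1.02
tool_pos: [0.4164, -0.3702, 0.2565]
tool_rot: [3.141, 0.001, 0.245]
contact_force: [0.9, 0.7, 0.6]
opening: 0.0918
[-8.65044185e-01  3.92702292e-01  1.41524970e+00 -4.78546310e-04
  1.33256349e+00  4.62304941e-01] [ 0.41613214 -0.37074438  0.25710514] [ 3.14042112e+00 -6.40948690e-05  2.43559918e-01] 1.075
```

View pics/w1.png

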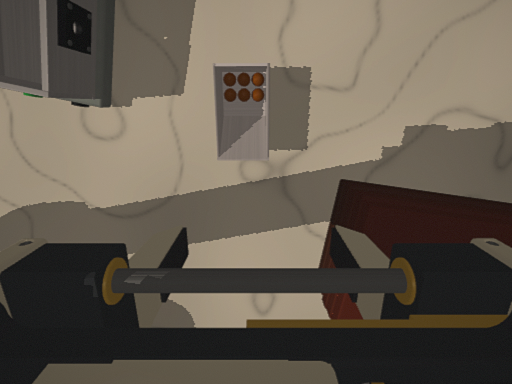

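Run:
```python
from h import *
crop(0,"pics/w1.png",205,55,75,115,5,"pics/w1c.png")
```

```text
(no output)
```

View pics/w1c.png

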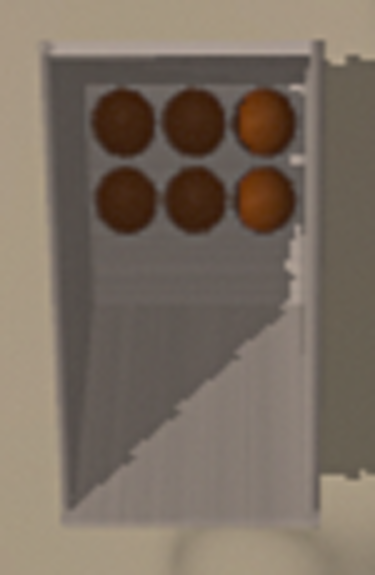

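Run:
```python
from fit import *
np.set_printoptions(precision=4,suppress=True)
W=load("pics/w1.npz"); W={k:W[k] for k in W}
uv=px(205,55,5,[[42,42],[325,42],[62,524],[318,522]])
P=onz(W,uv,.06);print(P)
q,r=fit([(W,[[-.03,-.032,.06],[-.03,.032,.06],[.08,-.032,.06],[.08,.032,.06]],uv)],[.508,-.3275,-2.9]);print(q,r)
q,r=fit([(W,[[-.03,.032,.06],[-.03,-.032,.06],[.08,.032,.06],[.08,-.032,.06]],uv)],[.508,-.3275,-2.9]);print(q,r, q[2]+np.pi)
s=robot.observe();print(s["tool_pos"],s["tool_rot"],s["qpos"])
```

```text
[[ 0.5267 -0.289   0.06  ]
 [ 0.542  -0.3503  0.06  ]
 [ 0.4209 -0.3146  0.06  ]
 [ 0.4367 -0.3761  0.06  ]]
[ 0.5057 -0.3266 -2.9013] [-0.4465 -0.5854  0.2907 -0.3807 -0.1409  0.432   0.2949  0.9871]
[ 0.5131 -0.3565 -2.9015] [ 84.459   -0.3565 -29.4644  -0.5725  76.307    0.6014 -26.5177   0.8372] 0.2401115588340983
[ 0.4161 -0.3707  0.2571] [ 3.1404 -0.0001  0.2436] [-0.865   0.3927  1.4152 -0.0005  1.3326  0.4623]
```

```bash
python3 -m crank '[[5,-1,0,0,10,0,1],[9,-2,0,10,16,0,1],[9.8,-2.1,0,14,14,0,1],[9.8,-2.1,0,14,14,0,1],[9.8,-2.1,0,14,14,0,1]]'
python3 - <<'E'
from h import *
import json
s=robot.observe(); print(s["qpos"],s["tool_pos"],s["tool_rot"],s["time"])
E
```

```text
time: 1.7
tool_pos: [0.5058, -0.3267, 0.257]
tool_rot: [-2.895, -0.242, 0.213]
contact_force: [-0.1, 0.1, 0.6]
opening: 0.0917
[-0.86381304  0.51025928  1.27465749  0.32818122  1.47292611  0.41236393] [ 0.50579789 -0.32673996  0.25698101] [-2.89478879 -0.24239894  0.21288271] 1.7
```

```bash
cat > fk.py <<'E'
import numpy as np, itertools
from scipy.spatial.transform import Rotation as Ro
from scipy.optimize import least_squares
Q=np.array([[-1.28602048,.342736241,1.5250402,-.0000259,1.27542945,-.146003126],[-.865044185,.392702292,1.4152497,-.00047854,1.33256349,.462304941],[-0.86381304,0.51025928,1.27465749,0.32818122,1.47292611,0.41236393]])
P=np.array([[.2191275,-.47664403,.24502985],[.41613214,-.37074438,.25710514],[0.50579789,-0.32673996,0.25698101]])
E=np.array([[-3.13999297,-2.1e-4,.430786382],[3.14042112,-6.4e-5,.24356],[-2.89478879,-0.24239894,0.21288271]])
def fk(q,p,s4=1,s6=1,c=np.pi/2):
    h,a,L2,L3,d=p[:5]; el=p[5] if len(p)>5 else 0
    R1=Ro.from_euler('z',q[0]); R2=R1*Ro.from_euler('y',q[1]); R3=R2*Ro.from_euler('y',q[2]); R4=R3*Ro.from_euler('z',s4*q[3]); R5=R4*Ro.from_euler('y',q[4]); R6=R5*Ro.from_euler('z',s6*q[5]+c)
    x=np.array([0,0,h])+R1.apply([0,a,0])+R2.apply([el,0,L2])+R3.apply([0,0,L3])+R5.apply([0,0,d])
    return x,R6
if __name__=="__main__":
    for s4,s6,c in itertools.product((1,-1),(1,-1),(0,np.pi/2,-np.pi/2,np.pi)):
        e=[(fk(q,[0]*5,s4,s6,c)[1].inv()*Ro.from_euler('xyz',t)).magnitude() for q,t in zip(Q,E)]
        if max(e)<.3: print(s4,s6,c,e)
E
python3 fk.py
```

```text
1 1 1.5707963267948966 [1.999166891215607e-07, 1.3184846368507476e-07, 1.0799665111996001e-08]
```

```bash
cat >> fk.py <<'E'
    f=lambda p:np.concatenate([fk(q,p)[0]-x for q,x in zip(Q,P)])
    r=least_squares(f,[.3,.07,.45,.35,.25,0]);print(r.x,r.fun, np.linalg.svd(r.jac)[1])
    f5=lambda p:np.concatenate([fk(q,p)[0]-x for q,x in zip(Q,P)])
    r=least_squares(f5,[.3,.07,.45,.35,.25]);print(r.x,r.fun)
E
python3 fk.py
```

```text
1 1 1.5707963267948966 [1.999166891215607e-07, 1.3184846368507476e-07, 1.0799665111996001e-08]
[ 0.15406458  0.07634527  0.52578436  0.3679841   0.29959361 -0.00885387] [ 1.55912168e-04 -7.27435981e-04 -6.35923031e-05 -7.23393070e-04
  7.64134147e-04  6.12897444e-05  2.88280810e-04 -1.68553905e-04
  2.30285805e-06] [3.03528491 2.38730472 1.73705923 0.21888106 0.12497044 0.08318905]
[0.15835197 0.07636468 0.52287266 0.36087092 0.29941177] [ 0.00033157 -0.00125837  0.00076936 -0.00061038  0.00066158  0.00012337
 -0.00014905  0.00028345 -0.00089273]
```

```bash
cat > ik.py <<'E'
from fk import *
PR=[0.15406458,0.07634527,0.52578436,0.3679841,0.29959361,-0.00885387]
lo=np.array([-2.53,-.77,.04,-1,.28,-3.11]);hi=np.array([2.53,2.02,2.7,4.14,2.66,3.11])
def ik(x,R,q0):
    def f(q):
        y,S=fk(q,PR); return np.r_[(y-x)*10,(S.inv()*R).as_rotvec()]
    r=least_squares(f,np.clip(q0,lo+.01,hi-.01),bounds=(lo,hi)); return r.x,np.abs(r.fun).max()
E
cat > pour.py <<'E'
from ik import *
H=np.array([.523,-.087])
qs=np.array([-.7,.5,1.27,0,1.3,.5])
np.set_printoptions(precision=2,suppress=True)
for flip in (0,np.pi):
  for al in (0,30,40):
    for psi in range(-180,180,30):
        q=None;bad=0
        lipd=np.array([np.cos(np.radians(psi)),np.sin(np.radians(psi))])
        for th in range(0,91,10):
            t=np.radians(th)
            Rs=Ro.from_euler('z',np.radians(psi))*Ro.from_euler('y',t)
            lip=np.array([*(H+0.0*lipd),.125])
            x=lip-Rs.apply([.08,0,.03]) 
            x=x if th>30 else x+[0,0,.05]
            Rt=Rs*Ro.from_euler('y',np.pi+np.radians(al))*Ro.from_euler('z',flip)
            if q is None:
                best=None
                for k in range(6):
                    q1,e=ik(x,Rt,np.array([-.4,.3,1.5,[0,1,-.8,.5,2,0][k],[1.3,1,1,1.5,1.5,2][k],[0,1,-1,2,-2,.5][k]]))
                    if best is None or e<best[1]: best=(q1,e)
                q,e=best
            else:
                qn,e=ik(x,Rt,q)
                if np.abs(qn-q).max()>1.2: e=9
                q=qn
            if e>.003: break
            ok=th
        else: ok=90
        print(flip>0,al,psi,'ok to',ok if e<.003 or th>0 else None,q,round(e,3))
E
python3 pour.py
```

```text
False 0 -180 ok to 30 [-0.4   0.33  2.06  1.24  0.28  0.03] 0.013
False 0 -150 ok to 90 [-0.86  0.67  2.37  1.75  1.55 -1.47] 0.0
False 0 -120 ok to 90 [-0.84  0.75  1.99  1.28  1.69 -1.19] 0.0
False 0 -90 ok to 90 [-0.72  0.88  1.59  0.97  1.99 -1.04] 0.0
False 0 -60 ok to 90 [-0.56  1.02  1.24  0.7   2.32 -1.05] 0.0
False 0 -30 ok to 90 [-0.38  1.12  0.99  0.27  2.59 -1.34] 0.0
False 0 0 ok to 90 [-0.21  1.13  0.95 -0.4   2.6  -1.92] 0.0
False 0 30 ok to 90 [-0.04  1.06  1.13 -0.83  2.33 -2.21] 0.0
False 0 60 ok to 70 [ 0.08  0.86  1.47 -1.    1.86 -2.24] 0.005
False 0 90 ok to 20 [-0.23  0.41  1.68 -0.51  1.02  3.11] 0.083
False 0 120 ok to 30 [-0.17  0.4   1.9  -0.9   0.61  3.11] 0.075
False 0 150 ok to 30 [-0.22  0.36  2.   -1.    0.28  2.8 ] 0.052
False 30 -180 ok to 0 [-0.39  0.33  2.04  1.17  0.28  0.11] 0.009
False 30 -150 ok to 90 [-0.76  1.07  2.3   1.72  2.14 -1.83] 0.0
False 30 -120 ok to 90 [-0.76  1.06  1.98  1.39  2.12 -1.45] 0.0
False 30 -90 ok to 90 [-0.67  1.11  1.64  1.15  2.3  -1.16] 0.0
False 30 -60 ok to 90 [-0.53  1.19  1.34  0.91  2.57 -1.03] 0.0
False 30 -30
[... 2826 characters left out ...]
0 -150 ok to 90 [-0.68  1.17  2.22  1.72  2.33  1.25] 0.0
True 40 -120 ok to 90 [-0.7   1.14  1.96  1.43  2.28  1.63] 0.0
True 40 -90 ok to 90 [-0.63  1.18  1.66  1.2   2.42  1.94] 0.0
True 40 -60 ok to 90 [-0.51  1.24  1.4   0.97  2.65  2.12] 0.0
True 40 -30 ok to 60 [-0.38  1.2   1.18  0.32  2.66  1.81] 0.011
True 40 0 ok to 60 [-0.21  1.21  1.14 -0.47  2.66  1.22] 0.015
True 40 30 ok to 70 [-0.09  1.21  1.27 -1.    2.55  0.97] 0.044
True 40 60 ok to 30 [ 0.03  0.89  1.56 -1.    1.77  0.99] 0.019
True 40 90 ok to 0 [-0.04  0.53  1.79 -1.    1.09  0.59] 0.031
True 40 120 ok to None [-0.15  0.42  1.92 -1.    0.61  0.12] 0.042
True 40 150 ok to None [-0.22  0.37  2.   -1.    0.28 -0.34] 0.055
```

```bash
python3 -m crank '[[0,0,0,-10,-10,0,1],[0,0,0,-14,-14,0,1],[0,0,0,-14,-14,0,1]]'
python3 -m crank '[[0,0,6,0,0,0,1],[0,0,12,0,0,0,1],[0,0,12,0,0,0,1]]'
python3 - <<'E'
from h import *
snap("wrist","w2"); s=robot.observe(); print(s["qpos"],s["tool_pos"],s["tool_rot"],s["time"])
E
```

```text
time: 2.08
tool_pos: [0.5072, -0.324, 0.2579]
tool_rot: [3.14, -0.002, 0.248]
contact_force: [-0.3, -0.4, -0.3]
opening: 0.0914
time: 2.45
tool_pos: [0.5034, -0.3248, 0.1325]
tool_rot: [-3.132, 0.004, 0.242]
contact_force: [0.6, -0.3, 0.6]
opening: 0.0919
[-0.70154508  0.58233945  1.44985501  0.00183103  1.11284321  0.62614033] [ 0.50531542 -0.32629448  0.13595279] [-3.13783981e+00  6.90716088e-04  2.42299859e-01] 2.5
```

View pics/w2.png

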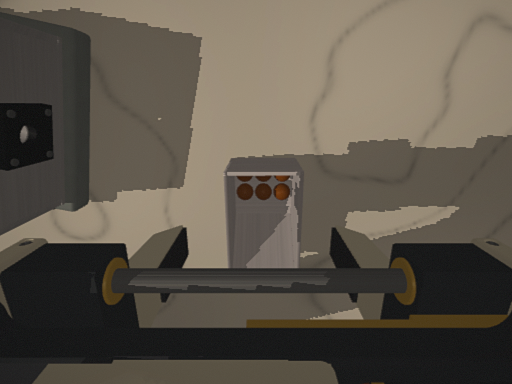

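```bash
python3 -m crank '[[0,0,4,0,0,0,1],[0,0,8,0,0,0,1],[0,0,10.3,0,0,0,1],[0,0,10.3,0,0,0,1]]'
python3 -m crank '[[0,0,0,0,0,0,0.6],[0,0,0,0,0,0,0.6],[0,0,0,0,0,0,0.6],[0,0,0,0,0,0,0.6]]' 35
```

```text
time: 3.0
tool_pos: [0.507, -0.3271, 0.0349]
tool_rot: [3.141, -0.001, 0.243]
contact_force: [0.4, 0.3, 0.9]
opening: 0.0918
time: 3.5
tool_pos: [0.507, -0.3265, 0.0346]
tool_rot: [3.14, -0.001, 0.244]
contact_force: [-0.7, -1.3, 6.4]
opening: 0.064
```

```bash
python3 -m crank '[[0,0,-1,0,0,0,0.6],[0,0,-4,0,0,0,0.6],[0,0,-10,0,0,0,0.6],[0,0,-16,0,0,0,0.6],[0,0,-22,0,0,0,0.6]]' 35
python3 - <<'E'
from h import *
snap("wrist","w3"); snap("scene","s3"); s=robot.observe(); print(s["qpos"],s["tool_pos"],s["tool_rot"],s["contact_force"],s["time"])
E
```

```text
time: 4.12
tool_pos: [0.506, -0.3255, 0.2554]
tool_rot: [-3.141, 0.001, 0.244]
contact_force: [0.9, -1.5, -2.7]
opening: 0.0642
[-6.98737782e-01  4.72970395e-01  1.27570063e+00  1.35730229e-04
  1.37925451e+00  6.27724934e-01] [ 0.50860967 -0.32746382  0.26154378] [ 3.13060918 -0.00813473  0.24435336] [ 0.7558272  -0.42688029 -2.64095556] 4.225
```

View pics/w3.png

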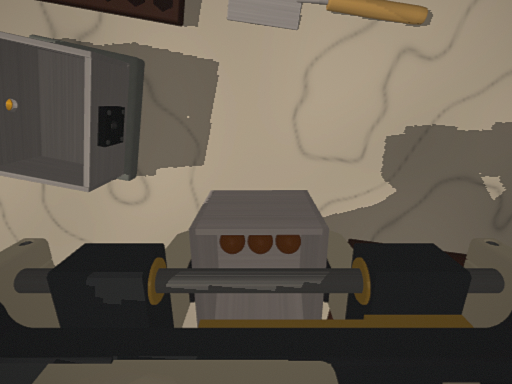

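View pics/s3.png

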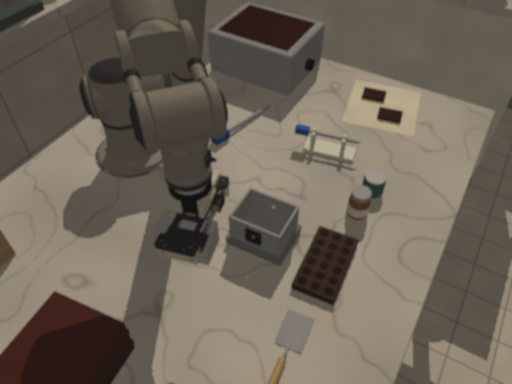

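```bash
cat > plan.py <<'E'
from ik import *
from cell import robot
import sys
np.set_printoptions(precision=2,suppress=True)
def rows(poses,cur=None,jaw=.6,q=None):
    """poses: list of (x,Rot)"""
    s=robot.observe()
    x0,R0=(s["tool_pos"],Ro.from_euler('xyz',s["tool_rot"])) if cur is None else cur
    q=s["qpos"] if q is None else q
    for x,R in poses:
        t=R0.inv().apply(np.array(x)-x0)*100; w=np.degrees((R0.inv()*R).as_rotvec())
        q,e=ik(np.array(x),R,q)
        print(np.round(t,1).tolist()+np.round(w,1).tolist(),"q",q,round(e,3))
    return q
def scoop(psi,th,lip,off=np.array([.08,0,.0254])):
    R=Ro.from_euler('z',np.radians(psi))*Ro.from_euler('y',np.radians(th))
    return np.array(lip)-R.apply(off), R*Ro.from_euler('y',np.pi)
E
python3 - <<'E'
from plan import *
L=lambda z:[.523,-.075,z]
c0=scoop(-166,0,[0,0,0])
print("move+yaw")
A=[]
s=robot.observe(); x0=s["tool_pos"]
xt,_=scoop(-87,0,L(.36)); 
for k in range(1,9):
    psi=-166+79*k/8; f=k/8
    A.append((x0*(1-f)+xt*f, scoop(psi,0,[0,0,0])[1]))
q=rows(A)
print("tilt");B=[scoop(-87,t,L(.36-.02*i)) for i,t in enumerate([10,20,30,40,45],1)]
q=rows(B,A[-1],q=q)
C=[scoop(-87,45,L(.20)),scoop(-87,45,L(.14)),scoop(-87,45,L(.122))];print("lower");q=rows(C,B[-1],q=q)
D=[scoop(-87,t,L(.122)) for t in (52,60,68,76,84)];print("pour");q=rows(D,C[-1],q=q)
E
```

```text
move+yaw
[1.1, -4.0, -0.9, 0.7, -0.4, -9.9] q [-0.64  0.44  1.3   0.    1.4   0.51] 0.0
[2.3, -8.0, -1.9, 0.7, -0.4, -19.8] q [-0.58  0.4   1.33  0.    1.4   0.4 ] 0.0
[3.4, -12.0, -2.8, 0.7, -0.3, -29.6] q [-0.52  0.37  1.36  0.    1.41  0.29] 0.0
[4.5, -16.0, -3.8, 0.8, -0.2, -39.5] q [-0.45  0.34  1.37  0.    1.42  0.19] 0.0
[5.7, -19.9, -4.7, 0.8, -0.2, -49.4] q [-0.37  0.32  1.38 -0.    1.44  0.09] 0.0
[6.8, -23.9, -5.7, 0.8, -0.1, -59.3] q [-0.3   0.31  1.38 -0.    1.46 -0.  ] 0.0
[8.0, -27.9, -6.6, 0.8, -0.0, -69.1] q [-0.22  0.3   1.36 -0.    1.48 -0.1 ] 0.0
[9.1, -31.9, -7.6, 0.8, 0.0, -79.0] q [-0.14  0.3   1.34 -0.    1.5  -0.19] 0.0
tilt
[0.3, -0.0, 0.6, 0.0, 10.0, 0.0] q [-0.23  0.31  1.35  0.17  1.53 -0.29] 0.0
[0.4, 0.0, 1.1, 0.0, 20.0, -0.0] q [-0.32  0.33  1.37  0.32  1.57 -0.4 ] 0.0
[0.2, 0.0, 1.7, -0.0, 30.0, -0.0] q [-0.41  0.36  1.4   0.47  1.62 -0.49] 0.0
[-0.2, -0.0, 2.3, -0.0, 40.0, 0.0] q [-0.48  0.41  1.43  0.59  1.68 -0.58] 0.0
[-0.5, -0.0, 3.6, 0.0, 45.0, -0.0] q [-0.51  0.45  1.46  0.64  1.7  -0.64] 0.0
lower
[-4.2, 0.0, 4.2, 0.0, 0.0, 0.0] q [-0.51  0.49  1.56  0.64  1.58 -0.73] 0.0
[-8.5, 0.0, 8.5, 0.0, 0.0, 0.0] q [-0.51  0.55  1.65  0.64  1.46 -0.81] 0.0
[-9.8, 0.0, 9.8, 0.0, 0.0, 0.0] q [-0.51  0.57  1.67  0.65  1.43 -0.84] 0.0
pour
[0.2, 0.0, -1.0, 0.0, 7.0, -0.0] q [-0.56  0.61  1.65  0.7   1.53 -0.89] 0.0
[0.4, 0.0, -2.2, 0.0, 15.0, 0.0] q [-0.6   0.67  1.63  0.76  1.63 -0.93] 0.0
[0.4, 0.0, -3.3, 0.0, 23.0, -0.0] q [-0.63  0.73  1.61  0.81  1.74 -0.97] 0.0
[0.2, 0.0, -4.5, -0.0, 31.0, 0.0] q [-0.66  0.79  1.59  0.86  1.84 -1.  ] 0.0
[-0.2, 0.0, -5.6, 0.0, 39.0, 0.0] q [-0.68  0.85  1.58  0.91  1.94 -1.02] 0.0
```

```bash
python3 -m crank '[[0.8,-3,-0.9,0,0,-7,0.6],[2,-7,-1.9,0,0,-17,0.6],[3.2,-11,-2.8,0,0,-27,0.6],[4.3,-15,-3.8,0,0,-37,0.6],[5.1,-18,-4.7,0,0,-45,0.6]]'
python3 - <<'E'
from plan import *
xt,R=scoop(-87,0,[.523,-.075,.36]);s=robot.observe();print(s["tool_pos"],s["tool_rot"]);rows([(xt,R)])
E
```

```text
time: 4.85
tool_pos: [0.5119, -0.137, 0.3]
tool_rot: [-3.14, -0.0, 1.035]
contact_force: [0.7, -0.0, -3.1]
opening: 0.0638
[ 0.51 -0.14  0.3 ] [-3.14 -0.    1.04]
[12.6, -6.6, -3.4, -0.1, -0.0, -33.7] q [-0.14  0.3   1.34  0.    1.5  -0.19] 0.0
```

```bash
python3 -m crank '[[3.2,-1.6,-0.9,0,0,-9,0.6],[6.4,-3.3,-1.8,0,0,-18,0.6],[9.6,-5,-2.6,0,0,-27,0.6],[12.6,-6.6,-3.4,0,0,-33.7,0.6],[12.6,-6.6,-3.4,0,0,-33.7,0.6]]'
python3 -m crank '[[0.2,0,0.5,0,8,0,0.6],[0.4,0,1.1,0,17,0,0.6],[0.3,0,1.6,0,26,0,0.6],[0,0,2.2,0,35,0,0.6],[-0.4,0,3,0,42,0,0.6]]'
python3 - <<'E'
from plan import *
s=robot.observe();print(s["tool_pos"],s["tool_rot"],s["qpos"]);rows([scoop(-87,44,[.523,-.075,z]) for z in (.26,.2,.15,.124)])
E
```

```text
time: 5.48
tool_pos: [0.5205, 0.0052, 0.3344]
tool_rot: [-3.141, -0.001, 1.622]
contact_force: [0.6, 0.3, -3.0]
opening: 0.0639
time: 6.1
tool_pos: [0.5208, -0.0026, 0.3035]
tool_rot: [-3.14, -0.737, 1.613]
contact_force: [0.2, -0.3, -3.2]
opening: 0.0637
[ 0.52 -0.    0.3 ] [-3.14 -0.74  1.61] [-0.5   0.44  1.44  0.62  1.69 -0.61]
[-0.2, -0.2, 0.6, 0.3, 1.8, -0.4] q [-0.51  0.44  1.46  0.63  1.68 -0.63] 0.0
[-4.2, -0.2, 5.1, 0.3, 1.8, -0.4] q [-0.51  0.49  1.57  0.63  1.57 -0.72] 0.0
[-7.6, -0.1, 8.8, 0.3, 1.8, -0.4] q [-0.51  0.54  1.64  0.63  1.47 -0.79] 0.0
[-9.4, -0.1, 10.7, 0.3, 1.8, -0.4] q [-0.51  0.56  1.67  0.64  1.42 -0.83] 0.0
```

```bash
python3 -m crank '[[-2,-0.1,2.3,0,1,0,0.6],[-5,-0.1,6,0,1.8,0,0.6],[-7.5,-0.1,8.7,0,1.8,0,0.6],[-7.5,-0.1,8.7,0,1.8,0,0.6]]'
python3 - <<'E'
from h import *
snap("scene","s4");snap("side","d4")
crop(0,"pics/s4.png",190,130,140,140,4,"pics/s4c.png");crop(0,"pics/d4.png",170,100,140,130,4,"pics/d4c.png")
E
```

```text
time: 6.6
tool_pos: [0.5185, 0.0012, 0.1872]
tool_rot: [-3.133, -0.767, 1.61]
contact_force: [0.3, -0.8, -1.4]
opening: 0.064
```

View pics/s4c.png

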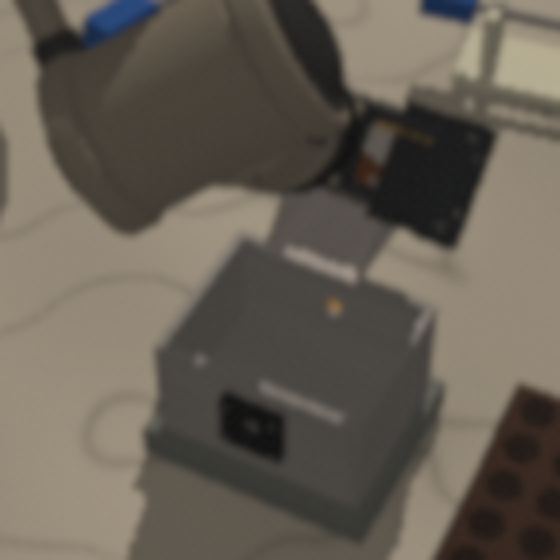

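View pics/d4c.png

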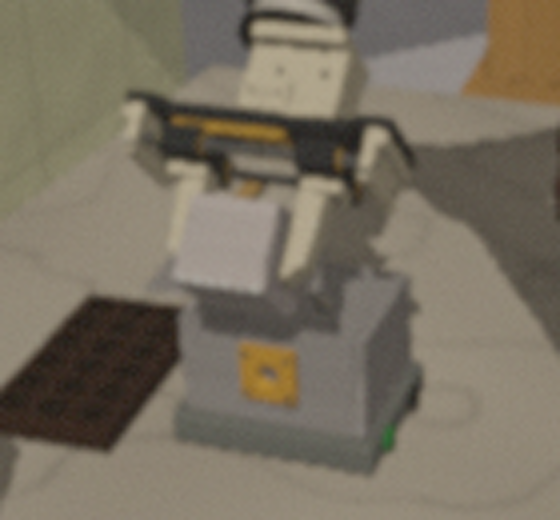

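Run:
```python
from plan import *
from h import *
S=np.load("pics/s4.npz");s=robot.observe();R=Ro.from_euler('xyz',s["tool_rot"])
lip=s["tool_pos"]+R.apply([-.08,0,-.0254]);print(s["tool_pos"]*1000,s["tool_rot"],lip*1000)
for dy in(-.032,.032):
  print(proj(S,s["tool_pos"]+R.apply([-.08,dy,-.0254])), (proj(S,s["tool_pos"]+R.apply([-.08,dy,-.0254]))-[190,130])*4)
print((proj(S,[.523,-.03,.11])-[190,130])*4)
rows([scoop(-87,t,[.523,-.075,z]) for t,z in ((44,.122),(50,.122),(57,.122),(64,.122),(71,.122),(78,.122),(85,.122))])
```

```text
[520.23   0.88 190.31] [ 3.14 -0.76  1.62] [523.68 -74.37 153.28]
[[255.83 191.49]] [[263.31 245.97]]
[[279.27 200.54]] [[357.1  282.16]]
[[341.59 264.18]]
[-2.2, -0.1, 2.2, 0.3, 0.2, -0.3] q [-0.51  0.57  1.67  0.64  1.42 -0.83] 0.0
[-2.0, -0.1, 1.3, 0.3, 6.2, -0.3] q [-0.55  0.6   1.65  0.69  1.5  -0.87] 0.0
[-1.8, -0.1, 0.3, 0.3, 13.2, -0.2] q [-0.58  0.65  1.64  0.74  1.59 -0.92] 0.0
[-1.8, -0.1, -0.7, 0.3, 20.2, -0.2] q [-0.62  0.7   1.62  0.79  1.69 -0.95] 0.0
[-1.9, -0.1, -1.7, 0.3, 27.2, -0.2] q [-0.65  0.75  1.6   0.83  1.78 -0.98] 0.0
[-2.2, -0.1, -2.7, 0.3, 34.2, -0.2] q [-0.67  0.8   1.59  0.88  1.86 -1.01] 0.0
[-2.5, -0.1, -3.7, 0.3, 41.2, -0.2] q [-0.69  0.86  1.58  0.92  1.95 -1.03] 0.0
```

```bash
python3 -m crank '[[-1,0,0.4,0,5,0,0.6],[-1.8,-0.1,0.4,0,12,0,0.6],[-1.8,-0.1,-0.3,0,17,0,0.6],[-1.8,-0.1,-0.7,0,20,0,0.6],[-1.8,-0.1,-1.1,0,23,0,0.6]]'
python3 -m crank '[[0,0,-0.5,0,4,0,0.6],[0,0,-1,0,7,0,0.6],[-0.2,0,-1.8,0,12,0,0.6],[-0.5,0,-2.6,0,18,0,0.6],[-0.5,0,-2.6,0,18,0,0.6]]'
python3 -m crank '[[0,0,0,0,0,0,0.6],[0,0,0,0,0,0,0.6]]'
python3 - <<'E'
from h import *
snap("scene","s5");snap("wrist","w5");snap("side","d5")
crop(0,"pics/s5.png",190,130,140,140,4,"pics/s5c.png");crop(0,"pics/d5.png",170,100,140,130,4,"pics/d5c.png")
s=robot.observe();print(s["tool_pos"],s["tool_rot"],s["contact_force"])
E
```

```text
time: 7.32
tool_pos: [0.5207, -0.0202, 0.1868]
tool_rot: [3.134, -1.165, 1.624]
contact_force: [0.5, -0.2, -2.8]
opening: 0.0639
time: 7.95
tool_pos: [0.5215, -0.0461, 0.1907]
tool_rot: [3.137, -1.479, 1.621]
contact_force: [0.7, -0.5, -1.4]
opening: 0.064
time: 8.2
tool_pos: [0.5213, -0.0448, 0.1918]
tool_rot: [3.121, -1.477, 1.638]
contact_force: [0.2, -0.0, -1.7]
opening: 0.0639
[ 0.52120938 -0.04482166  0.19132904] [ 3.13073365 -1.47852266  1.6289205 ] [-0.40820968  0.43952309 -1.17700359]
```

View pics/s5c.png

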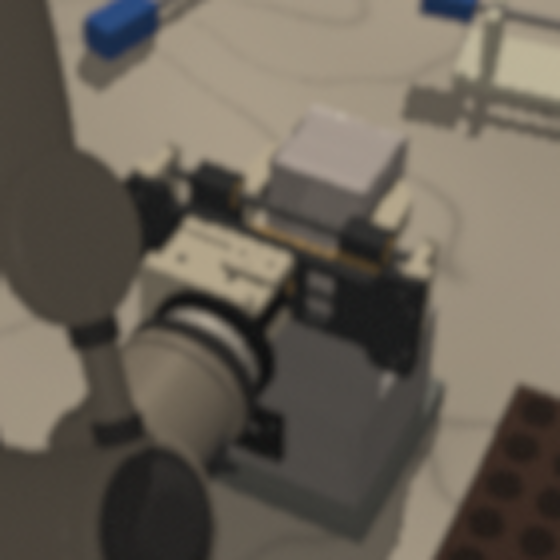

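View pics/w5.png

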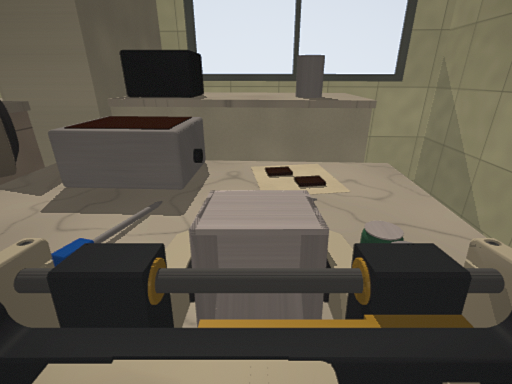

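View pics/d5c.png

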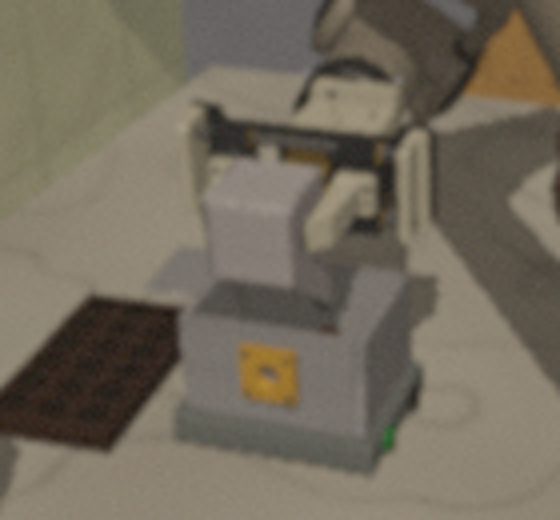

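```bash
python3 -m crank '[[0,0,0,0,4,0,0.6],[0,0,0,0,-2,0,0.6],[0,0,0,0,4,0,0.6],[0,0,0,0,0,0,0.6]]'
python3 - <<'E'
from plan import *
cur=scoop(-87,84.7,[.523,-.073,.122]); s=robot.observe()
A=[scoop(-87,t,[.523,-.073,z]) for t,z in ((82,.15),(75,.19),(65,.23),(55,.27),(45,.31))]
q=rows(A); B=[scoop(-87,t,[.523,-.073,z]) for t,z in ((35,.32),(25,.33),(15,.33),(5,.33),(0,.33))]
q=rows(B,A[-1],q=q)
E
```

```text
time: 8.85
tool_pos: [0.5207, -0.0447, 0.1889]
tool_rot: [-3.096, -1.482, 1.572]
contact_force: [-0.0, -0.1, -2.5]
opening: 0.0635
[3.7, 0.1, 0.5, 0.3, -2.9, -0.3] q [-0.68  0.79  1.57  0.92  1.94 -0.97] 0.0
[7.3, 0.0, 1.0, 0.3, -9.9, -0.3] q [-0.66  0.69  1.54  0.89  1.91 -0.88] 0.0
[10.5, 0.0, 1.9, 0.2, -19.9, -0.3] q [-0.62  0.58  1.5   0.83  1.86 -0.78] 0.0
[13.5, 0.0, 2.6, 0.2, -29.9, -0.3] q [-0.57  0.49  1.44  0.76  1.82 -0.67] 0.0
[16.3, -0.0, 3.2, 0.2, -39.9, -0.3] q [-0.51  0.42  1.37  0.66  1.79 -0.56] 0.0
[0.1, 0.0, 0.6, -0.0, -10.0, 0.0] q [-0.44  0.37  1.35  0.54  1.71 -0.5 ] 0.0
[0.1, 0.0, 1.2, 0.0, -20.0, -0.0] q [-0.36  0.34  1.34  0.4   1.64 -0.42] 0.0
[-0.9, 0.0, 2.2, 0.0, -30.0, 0.0] q [-0.27  0.32  1.36  0.25  1.55 -0.34] 0.0
[-2.1, 0.0, 3.1, 0.0, -40.0, 0.0] q [-0.18  0.31  1.4   0.09  1.46 -0.24] 0.0
[-2.7, 0.0, 3.5, 0.0, -45.0, 0.0] q [-0.13  0.3   1.41 -0.    1.42 -0.19] 0.0
```

```bash
python3 -m crank '[[3.7,0,0.5,0,-3,0,0.6],[7.3,0,1,0,-10,0,0.6],[10.5,0,1.9,0,-20,0,0.6],[13.5,0,2.6,0,-30,0,0.6],[16.3,0,3.2,0,-40,0,0.6]]'
python3 - <<'E'
from plan import *
from h import *
snap("side","d6");crop(0,"pics/d6.png",190,120,110,100,6,"pics/d6c.png")
s=robot.observe();print(s["tool_pos"]*1000,s["tool_rot"],s["contact_force"])
cur=None; X=np.array([.5065,-.3267,.30]); 
xs=s["tool_pos"]; A=[]
t=45;psi=-87
for k in range(1,10):
    f=k/9; th=max(0,44-10*k); p=-87-79*f
    A.append((xs*(1-f)+X*f, (Ro.from_euler('z',np.radians(p))*Ro.from_euler('y',np.radians(th))*Ro.from_euler('y',np.pi))))
q=rows(A[:5]); rows(A[5:],A[4],q=q)
E
```

```text
time: 9.48
tool_pos: [0.5185, 0.0018, 0.3519]
tool_rot: [3.139, -0.776, 1.618]
contact_force: [-0.3, -0.1, -1.7]
opening: 0.0639
[519.35   3.95 358.78] [ 3.12 -0.77  1.63] [2.14 2.63 5.6 ]
[-3.1, -0.3, -2.1, -4.8, -9.9, 7.2] q [-0.52  0.34  1.37  0.54  1.68 -0.43] 0.0
[-6.2, -0.7, -4.1, -9.1, -19.8, 14.9] q [-0.52  0.3   1.37  0.4   1.58 -0.28] 0.0
[-9.3, -1.0, -6.2, -12.1, -29.5, 23.5] q [-0.49  0.29  1.36  0.24  1.51 -0.1 ] 0.0
[-12.4, -1.3, -8.3, -13.8, -38.8, 32.9] q [-0.45  0.32  1.32  0.07  1.5   0.1 ] 0.0
[-15.5, -1.7, -10.3, -16.0, -42.0, 41.8] q [-0.48  0.35  1.29  0.    1.5   0.24] 0.0
[-2.9, 2.3, 0.7, 0.0, -0.0, 8.8] q [-0.54  0.37  1.28 -0.    1.49  0.33] 0.0
[-5.7, 4.6, 1.3, 0.0, -0.0, 17.6] q [-0.6   0.4   1.25  0.    1.49  0.42] 0.0
[-8.6, 6.9, 2.0, 0.0, -0.0, 26.3] q [-0.65  0.43  1.22  0.    1.49  0.52] 0.0
[-11.5, 9.2, 2.6, 0.0, -0.0, 35.1] q [-0.7   0.47  1.17  0.    1.5   0.63] 0.0
```

View pics/d6c.png

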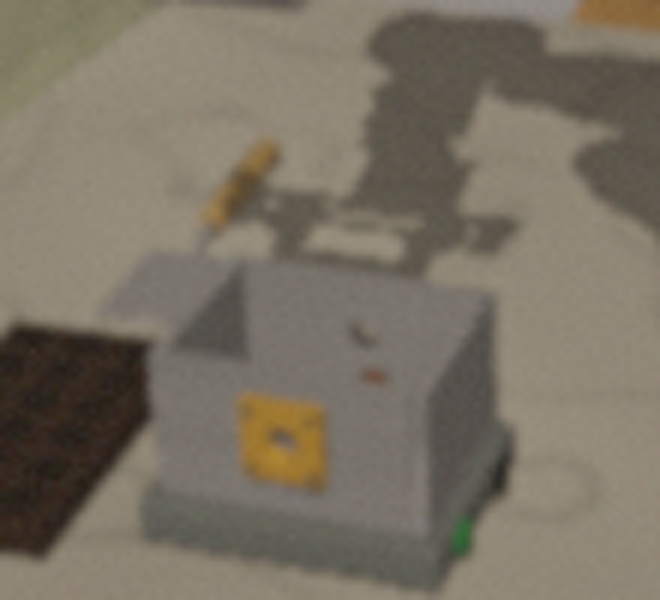

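```bash
python3 -m crank '[[-3.1,-0.3,-2.1,-4.8,-9.9,7.2,0.6],[-6.2,-0.7,-4.1,-9.1,-19.8,14.9,0.6],[-9.3,-1,-6.2,-12.1,-29.5,23.5,0.6],[-12.4,-1.3,-8.3,-13.8,-38.8,32.9,0.6],[-15.5,-1.7,-10.3,-16,-42,41.8,0.6]]'
python3 -m crank '[[-2.9,2.3,0.7,0,0,8.8,0.6],[-5.7,4.6,1.3,0,0,17.6,0.6],[-8.6,6.9,2,0,0,26.3,0.6],[-11.5,9.2,2.6,0,0,35.1,0.6],[-11.5,9.2,2.6,0,0,35.1,0.6]]'
python3 - <<'E'
from plan import *
from h import *
snap("wrist","w7");snap("scene","s7");crop(0,"pics/s7.png",200,160,130,130,4,"pics/s7c.png")
s=robot.observe();print(s["tool_pos"]*1000,s["tool_rot"],s["contact_force"])
q=rows([(np.array([.5065,-.3267,z]),Ro.from_euler('xyz',[np.pi,0,.244])) for z in (.3,.06,.037)])
E
```

```text
time: 10.15
tool_pos: [0.5099, -0.182, 0.3146]
tool_rot: [-3.11, -0.089, 0.966]
contact_force: [0.5, 0.3, -2.3]
opening: 0.0637
time: 10.78
tool_pos: [0.5213, -0.3269, 0.2726]
tool_rot: [-3.058, -0.055, 0.352]
contact_force: [0.0, 0.7, -3.0]
opening: 0.0638
[ 521.97 -324.78  274.12] [-3.06 -0.06  0.36] [-0.31 -0.08 -0.87]
[-1.4, -0.6, -2.6, -4.9, -3.0, 6.6] q [-0.7   0.47  1.17  0.    1.5   0.63] 0.0
[-2.7, 1.4, 21.2, -4.9, -3.0, 6.6] q [-0.7   0.64  1.59 -0.    0.92  0.63] 0.0
[-2.9, 1.6, 23.5, -4.9, -3.0, 6.6] q [-0.7   0.66  1.61 -0.    0.87  0.63] 0.0
```

View pics/w7.png

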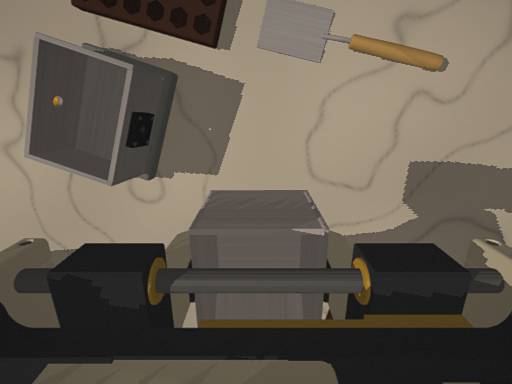

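View pics/s7c.png

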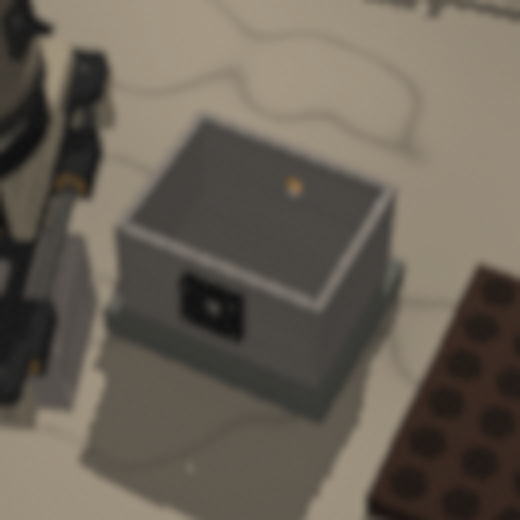

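```bash
python3 -m crank '[[-1.4,-0.6,-2.6,-4.9,-3,6.6,0.6],[-1.4,-0.6,-2.6,-4.9,-3,6.6,0.6],[-1.4,-0.6,-2.6,-4.9,-3,6.6,0.6]]'
python3 - <<'E'
from plan import *
s=robot.observe();print(s["tool_pos"]*1000,s["tool_rot"],s["contact_force"])
q=rows([(np.array([.5065,-.3267,z]),Ro.from_euler('xyz',[np.pi,0,.244])) for z in (.3,.06,.037)])
E
```

```text
time: 11.25
tool_pos: [0.5067, -0.326, 0.3001]
tool_rot: [3.14, -0.001, 0.246]
contact_force: [0.4, -0.5, -1.7]
opening: 0.0642
[ 506.74 -325.99  300.07] [ 3.14 -0.    0.25] [ 0.39 -0.48 -1.74]
[-0.0, 0.1, 0.0, 0.1, -0.1, 0.1] q [-0.7   0.47  1.17 -0.    1.5   0.63] 0.0
[-0.1, 0.0, 24.0, 0.1, -0.1, 0.1] q [-0.7   0.64  1.59 -0.    0.92  0.63] 0.0
[-0.1, 0.0, 26.3, 0.1, -0.1, 0.1] q [-0.7   0.66  1.61 -0.    0.87  0.63] 0.0
```

```bash
python3 -m crank '[[0,0,6,0,0,0,0.6],[0,0,12,0,0,0,0.6],[0,0,18,0,0,0,0.6],[0,0,24,0,0,0,0.6],[0,0,25,0,0,0,0.6]]'
python3 -m crank '[[0,0,0.7,0,0,0,0.6],[0,0,1.2,0,0,0,0.6],[0,0,1.4,0,0,0,0.6],[0,0,1.5,0,0,0,0.6]]'
```

```text
time: 11.88
tool_pos: [0.504, -0.3254, 0.0451]
tool_rot: [-3.135, 0.006, 0.244]
contact_force: [0.0, 0.1, -1.8]
opening: 0.064
time: 12.38
tool_pos: [0.5071, -0.3281, 0.0362]
tool_rot: [3.137, -0.001, 0.243]
contact_force: [-0.4, -1.0, -1.7]
opening: 0.0638
```

```bash
python3 -m crank '[[0,0,0.1,0,0,0,0.6],[0,0,0.2,0,0,0,0.6]]'
```

```text
time: 12.62
tool_pos: [0.5069, -0.328, 0.0346]
tool_rot: [3.138, -0.001, 0.243]
contact_force: [-4.8, 2.0, 14.1]
opening: 0.0643
```

```bash
python3 -m crank '[[0,0,-0.1,0,0,0,0.75],[0,0,-0.1,0,0,0,0.85],[0,0,-0.1,0,0,0,1],[0,0,-0.1,0,0,0,1]]'
python3 -m crank '[[0,0,-2,0,0,0,1],[0,0,-7,0,0,0,1],[0,0,-13,0,0,0,1],[0,0,-19,0,0,0,1],[0,0,-25,0,0,0,1]]'
python3 - <<'E'
from plan import *
from h import *
snap("wrist","w8")
snap("scene","s8")
s=robot.observe();print(s["tool_pos"]*1000,s["tool_rot"],s["contact_force"],s["opening"])
crop(0,"pics/s8.png",130,160,160,160,5,"pics/s8c.png")
E
```

```text
time: 13.12
tool_pos: [0.5066, -0.3278, 0.034]
tool_rot: [3.139, 0.0, 0.243]
contact_force: [-0.3, 0.4, 0.8]
opening: 0.0905
time: 13.75
tool_pos: [0.5062, -0.3269, 0.2862]
tool_rot: [3.139, -0.0, 0.243]
contact_force: [-0.3, -1.0, -0.3]
opening: 0.0921
[ 508.49 -328.65  292.09] [ 3.13 -0.01  0.24] [-0.01 -0.65  0.15] 0.09163397591478988
```

View pics/w8.png

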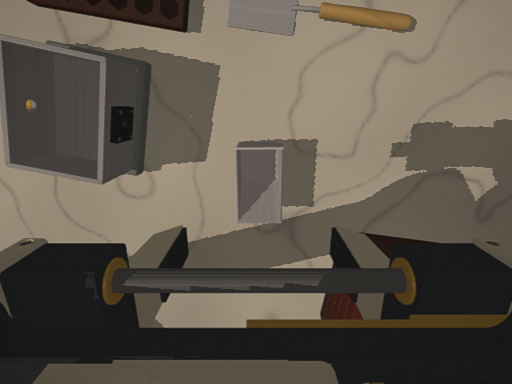

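View pics/s8.png

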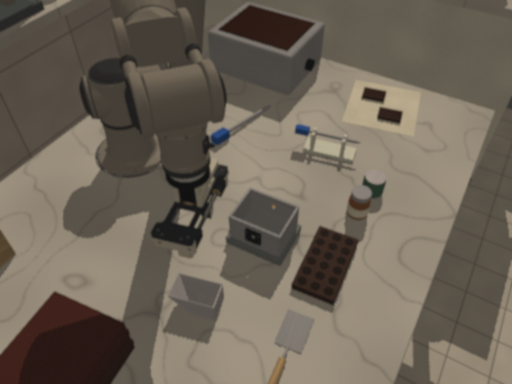

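Run:
```python
from plan import *
x0=robot.observe()["tool_pos"];A=[]
for k in range(1,9):
    f=k/8;A.append((x0*(1-f)+np.array([.523,-.165,.33])*f,Ro.from_euler('xyz',[np.pi,0,.243+(1.62-.243)*f])))
q=rows(A[:4]);rows(A[4:],A[3],q=q)
```

```text
[0.7, -1.9, -0.5, 0.8, -0.4, -9.9] q [-0.67  0.46  1.2   0.    1.48  0.48] 0.0
[1.3, -3.9, -1.0, 0.9, -0.3, -19.7] q [-0.64  0.44  1.22 -0.    1.48  0.34] 0.0
[2.0, -5.8, -1.5, 0.9, -0.3, -29.6] q [-0.61  0.42  1.23 -0.    1.49  0.2 ] 0.0
[2.7, -7.7, -2.0, 0.9, -0.2, -39.4] q [-0.58  0.41  1.25 -0.    1.49  0.06] 0.0
[1.7, -1.1, -0.5, -0.0, 0.0, -9.9] q [-0.55  0.39  1.25 -0.    1.49 -0.08] 0.0
[3.5, -2.1, -0.9, 0.0, 0.0, -19.7] q [-0.51  0.38  1.26 -0.    1.5  -0.22] 0.0
[5.2, -3.2, -1.4, 0.0, 0.0, -29.6] q [-0.48  0.37  1.27 -0.    1.51 -0.36] 0.0
[7.0, -4.3, -1.9, 0.0, 0.0, -39.4] q [-0.45  0.36  1.27 -0.    1.52 -0.49] 0.0
```

```bash
python3 -m crank '[[0.7,-1.9,-0.5,0,0,-10,1],[1.3,-3.9,-1,0,0,-20,1],[2,-5.8,-1.5,0,0,-30,1],[2.7,-7.7,-2,0,0,-40,1]]'
python3 -m crank '[[1.7,-1.1,-0.5,0,0,-10,1],[3.5,-2.1,-0.9,0,0,-20,1],[5.2,-3.2,-1.4,0,0,-30,1],[7,-4.3,-1.9,0,0,-39,1],[7,-4.3,-1.9,0,0,-39,1]]'
python3 -m crank '[[0,0,0,0,0,0,1],[0,0,0,0,0,0,1],[0,0,0,0,0,0,1]]'
python3 - <<'E'
from plan import *
from h import *
snap("wrist","w9")
s=robot.observe();print(s["tool_pos"]*1000,s["tool_rot"],s["contact_force"],s["opening"])
E
```

```text
time: 14.35
tool_pos: [0.514, -0.2451, 0.3035]
tool_rot: [3.14, 0.002, 0.947]
contact_force: [-0.5, -0.8, 0.1]
opening: 0.092
time: 14.98
tool_pos: [0.5208, -0.163, 0.3227]
tool_rot: [3.141, 0.003, 1.622]
contact_force: [-0.5, -0.2, 0.1]
opening: 0.0919
time: 15.35
tool_pos: [0.5205, -0.1645, 0.3224]
tool_rot: [3.141, 0.002, 1.62]
contact_force: [0.2, 1.1, -0.8]
opening: 0.0917
[ 520.52 -164.44  322.51] [3.14 0.   1.62] [-0.13  0.43 -0.28] 0.09180224699586048
```

View pics/w9.png

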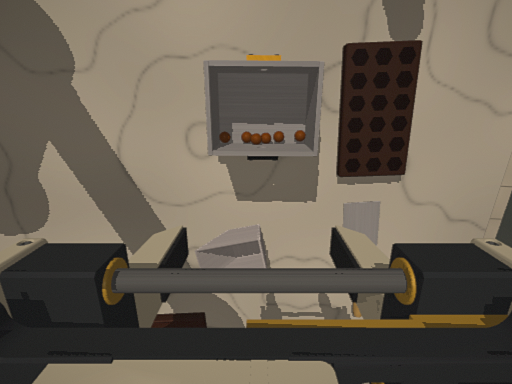

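Run:
```python
from h import *
crop(0,"pics/w9.png",198,45,135,125,5,"pics/w9c.png")
```

```text
(no output)
```

View pics/w9c.png

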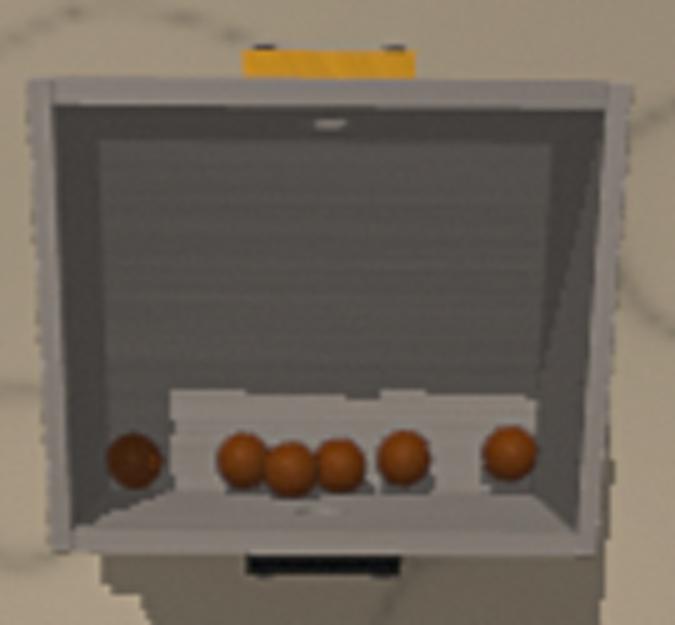

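Run:
```python
from fit import *
np.set_printoptions(precision=4,suppress=True)
W=load("pics/w9.npz"); W={k:W[k] for k in W}
uv=px(198,45,5,[[28,82],[632,86],[597,553],[50,550],[244,50],[415,50],[248,574],[400,574]])
L=[[-.071,.056,.11],[.071,.056,.11],[.071,-.056,.11],[-.071,-.056,.11],[-.021,.064,.096],[.021,.064,.096],[-.021,-.064,.096],[.021,-.064,.096]]
oW=(W,L,uv)
q,r=fit([oW],[.523,-.087,.05]);print("W",q,r.reshape(-1,2))
oS=(S,[[-.071,.056,.11],[.071,.056,.11],[.071,-.056,.11],[-.071,-.056,.11],[0,-.064,.075]],a([[455,44],[694,134],[598,290],[346,183],[466,284]]))
oD=(D,[[.071,-.056,.11],[-.071,-.056,.11],[-.071,.056,.11],[.071,.056,.11],[0,.064,.075]],e([[210,127],[510,166],[433,267],[103,237],[262,337]]))
for o in (oS,oD):
    q,r=fit([o],[.523,-.087,.05]);print(q,r.reshape(-1,2))
q,r=fit([oW,oS,oD],[.523,-.087,.05]);print("all",q)
print("brass",pose(q,[[0,.064,.075]]),"black",pose(q,[[0,-.064,.075]]))
```

```text
W [ 0.521  -0.0875  0.041 ] [[-0.5459 -1.1908]
 [ 0.448  -1.0743]
 [ 0.426   0.8302]
 [-0.075   0.659 ]
 [-0.3564 -0.0035]
 [ 0.2814  0.2597]
 [-0.4646  0.1532]
 [ 0.2516  0.3709]]
[ 0.5233 -0.0878  0.0329] [[-0.3584 -1.7311]
 [ 1.2941 -0.1384]
 [ 0.7014  0.2384]
 [-0.5296 -0.3194]
 [-0.713   1.3335]]
[ 0.5213 -0.0893  0.0573] [[-0.412  -1.1837]
 [ 0.0934 -0.9355]
 [-0.1768  2.3721]
 [ 0.3971 -0.327 ]
 [ 0.0704  0.7019]]
all [ 0.5211 -0.0876  0.0417]
brass [[ 0.5184 -0.0236  0.075 ]] black [[ 0.5238 -0.1515  0.075 ]]
```

Run:
```python
from plan import *
x0=robot.observe()["tool_pos"];A=[]
for k in range(1,11):
    f=k/10;A.append((x0*(1-f)+np.array([.52,.313,.27])*f,Ro.from_euler('xyz',[np.pi,0,1.62+(3.342-1.62)*f])))
q=rows(A[:5]);rows(A[5:],A[4],q=q)
```

```text
[4.8, 0.2, 0.5, 0.0, 0.1, -9.9] q [-0.36  0.33  1.34  0.    1.47 -0.59] 0.0
[9.5, 0.5, 1.0, -0.0, 0.1, -19.7] q [-0.28  0.31  1.38  0.    1.45 -0.67] 0.0
[14.3, 0.7, 1.5, -0.0, 0.1, -29.6] q [-0.19  0.31  1.4   0.    1.43 -0.75] 0.0
[19.1, 0.9, 2.1, -0.0, 0.1, -39.5] q [-0.1   0.31  1.42  0.    1.42 -0.83] 0.0
[23.9, 1.2, 2.6, -0.0, 0.1, -49.3] q [-0.    0.32  1.42 -0.    1.41 -0.91] 0.0
[2.9, 3.8, 0.5, -0.0, 0.0, -9.9] q [ 0.09  0.34  1.4  -0.    1.4  -1.  ] 0.0
[5.9, 7.5, 1.1, 0.0, 0.0, -19.7] q [ 0.18  0.36  1.38 -0.    1.4  -1.08] 0.0
[8.8, 11.3, 1.6, 0.0, 0.0, -29.6] q [ 0.26  0.4   1.34 -0.    1.4  -1.17] 0.0
[11.7, 15.1, 2.1, -0.0, 0.0, -39.5] q [ 0.34  0.44  1.29  0.    1.41 -1.26] 0.0
[14.7, 18.8, 2.6, 0.0, 0.0, -49.3] q [ 0.42  0.49  1.23  0.    1.43 -1.36] 0.0
```

```bash
python3 -m crank '[[4.8,0.2,0.5,0,0,-9.9,1],[9.5,0.5,1,0,0,-19.7,1],[14.3,0.7,1.5,0,0,-29.6,1],[19.1,0.9,2.1,0,0,-39.5,1],[23.9,1.2,2.6,0,0,-49.3,1]]'
python3 -m crank '[[2.9,3.8,0.5,0,0,-9.9,1],[5.9,7.5,1.1,0,0,-19.7,1],[8.8,11.3,1.6,0,0,-29.6,1],[11.7,15.1,2.1,0,0,-39.5,1],[14.7,18.8,2.6,0,0,-49.3,1]]'
python3 -m crank '[[0,0,0,0,0,0,1],[0,0,0,0,0,0,1]]'
python3 - <<'E'
from plan import *
from h import *
snap("wrist","w10")
s=robot.observe();print(s["tool_pos"]*1000,s["tool_rot"],s["contact_force"],s["opening"])
E
```

```text
time: 16.02
tool_pos: [0.5203, 0.0766, 0.296]
tool_rot: [-3.14, 0.002, 2.487]
contact_force: [0.3, 0.1, -0.6]
opening: 0.0919
time: 16.65
tool_pos: [0.5196, 0.3152, 0.2692]
tool_rot: [-3.139, 0.0, -2.936]
contact_force: [0.2, -0.8, -0.2]
opening: 0.0918
time: 16.9
tool_pos: [0.5196, 0.3133, 0.2693]
tool_rot: [-3.138, -0.0, -2.942]
contact_force: [0.3, -0.6, 0.1]
opening: 0.092
[519.74 312.87 269.57] [-3.14  0.   -2.94] [ 0.2  -0.49 -1.04] 0.09202993247108947
```

View pics/w10.png

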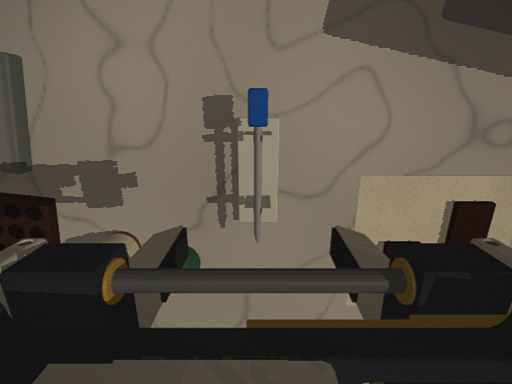

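Run:
```python
from h import *
crop(0,"pics/w10.png",225,80,65,175,4,"pics/w10c.png")
```

```text
(no output)
```

View pics/w10c.png

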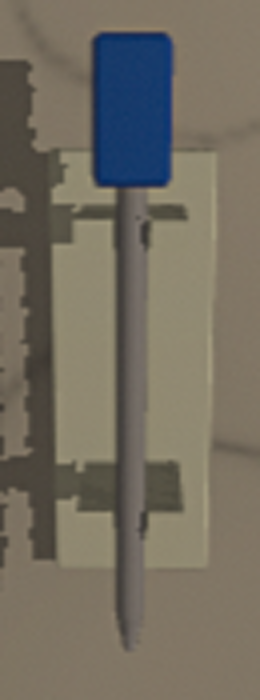

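Run:
```python
from fit import *
np.set_printoptions(precision=4,suppress=True)
W=load("pics/w10.npz"); W={k:W[k] for k in W}
w=lambda p:px(225,80,4,p)
oW=(W,[[-.022,.012,.072],[-.022,-.012,.072],[.022,-.012,.072],[.022,.012,.072],[.182,0,.06]],w([[92,31],[173,31],[172,187],[94,187],[129,651]]))
q,r=fit([oW],[.441,.2965,.2]);print(q,r.reshape(-1,2))
oS=(S,[[0.182,0,.06],[0,0,.06]],b([[375,163],[87,99]])); oD=(D,[[0.182,0,.06],[0,0,.06]],g([[108,377],[492,423]]))
for o in([oS],[oD],[oW,oS,oD]): print(fit(o,[.441,.2965,.2])[0])
x,y,t=fit([oW],[.441,.2965,.2])[0]
from plan import rows,Ro
rows([((x,y,z),Ro.from_euler('xyz',[np.pi,0,t+np.pi])) for z in (.27,.062)])
```

```text
[0.4405 0.295  0.1986] [[ 19.1594  -0.0536]
 [-21.9867  -0.0387]
 [-21.1984   0.2573]
 [ 18.3445   0.2541]
 [  0.0002  -0.5371]]
[0.4401 0.2974 0.1928]
[0.4397 0.297  0.1934]
[0.4401 0.297  0.189 ]
[8.1, -0.2, -0.0, -0.2, 0.0, 0.0] q [ 0.45  0.34  1.46 -0.    1.34 -1.32] 0.0
[8.1, -0.1, 20.8, -0.2, 0.0, 0.0] q [ 0.45  0.53  1.8  -0.    0.82 -1.32] 0.0
```

Run:
```python
from fit import *
np.set_printoptions(precision=4,suppress=True)
W=load("pics/w10.npz"); W={k:W[k] for k in W}
w=lambda p:px(225,80,4,p)
oW=(W,[[-.022,-.012,.072],[-.022,.012,.072],[.022,.012,.072],[.022,-.012,.072],[.182,0,.06]],w([[92,31],[173,31],[172,187],[94,187],[129,651]]))
q,r=fit([oW],[.441,.2965,.2]);print(q,r.reshape(-1,2))
from plan import rows,Ro
x,y,t=q
rows([((x-.0*np.cos(t),y,z),Ro.from_euler('xyz',[np.pi,0,t+np.pi])) for z in (.27,.10,.062)])
```

```text
[0.4402 0.2966 0.1906] [[-0.1679 -0.1345]
 [ 0.4788  0.0289]
 [ 0.0566  0.3297]
 [-0.4868  0.1688]
 [ 0.124  -0.5447]]
[8.1, -0.0, -0.0, -0.2, 0.0, 0.5] q [ 0.45  0.34  1.46 -0.    1.34 -1.31] 0.0
[8.1, 0.0, 17.0, -0.2, 0.0, 0.5] q [ 0.45  0.48  1.75 -0.    0.91 -1.31] 0.0
[8.1, 0.0, 20.8, -0.2, 0.0, 0.5] q [ 0.45  0.53  1.8  -0.    0.82 -1.31] 0.0
```

```bash
python3 -m crank '[[4,0,3,0,0,0,1],[8.5,0,7,0,0,0.5,1],[8.5,0,12,0,0,0.5,1],[8.5,0,16,0,0,0.5,1],[8.5,0,16,0,0,0.5,1]]'
python3 - <<'E'
from plan import *
s=robot.observe();print(s["tool_pos"]*1000,s["tool_rot"],s["contact_force"],s["opening"])
t=.1906
rows([((.4402-.004*np.cos(t),.2966-.004*np.sin(t),z),Ro.from_euler('xyz',[np.pi,0,t+np.pi])) for z in (.061,)])
from h import *
snap("wrist","w11")
E
```

```text
time: 17.58
tool_pos: [0.4352, 0.2946, 0.1078]
tool_rot: [-3.137, -0.005, -2.952]
contact_force: [-0.1, 0.3, 0.3]
opening: 0.0917
[435.16 294.57 107.76] [-3.14 -0.01 -2.95] [-0.15  0.29  0.33] 0.09166343932027525
[-0.2, 0.1, 4.7, -0.2, -0.3, -0.1] q [ 0.45  0.52  1.81 -0.    0.81 -1.31] 0.0
```

View pics/w11.png

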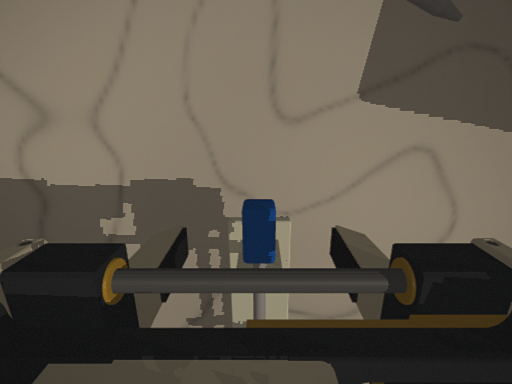

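```bash
python3 -m crank '[[0,0.1,2,0,0,0,1],[0,0.1,4,0,0,0,1],[0,0.1,4.6,0,0,0,1],[0,0.1,4.6,0,0,0,1]]'
python3 -m crank '[[0,0,0,0,0,0,0.5],[0,0,0,0,0,0,0.15],[0,0,0,0,0,0,0.15],[0,0,0,0,0,0,0.15],[0,0,0,0,0,0,0.15]]' 20
python3 -m crank '[[0,0,0,0,0,0,0.15],[0,0,0,0,0,0,0.15],[0,0,0,0,0,0,0.15]]' 40
```

```text
time: 18.12
tool_pos: [0.437, 0.2975, 0.0648]
tool_rot: [-3.139, 0.002, -2.95]
contact_force: [-0.8, 1.0, 0.0]
opening: 0.0919
time: 18.75
tool_pos: [0.4361, 0.2974, 0.0635]
tool_rot: [-3.139, 0.0, -2.949]
contact_force: [0.5, -0.6, -0.1]
opening: 0.0463
time: 19.12
tool_pos: [0.4362, 0.2966, 0.0634]
tool_rot: [-3.138, -0.0, -2.949]
contact_force: [-0.1, -4.5, 1.3]
opening: 0.0237
```

```bash
python3 -m crank '[[0,0,-1,0,0,0,0.15],[0,0,-2.5,0,0,0,0.15],[0,0,-5,0,0,0,0.15],[0,0,-9,0,0,0,0.15],[0,0,-14,0,0,0,0.15]]'
python3 -m crank '[[0,0,0,0,0,0,0.15],[0,0,0,0,0,0,0.15]]'
python3 - <<'E'
from h import *
snap("side","d12");snap("scene","s12")
s=robot.observe();print(s["tool_pos"]*1000,s["tool_rot"],s["contact_force"],s["opening"])
crop(0,"pics/d12.png",100,150,150,150,4,"pics/d12c.png");crop(0,"pics/s12.png",260,80,150,150,4,"pics/s12c.png")
E
```

```text
time: 19.75
tool_pos: [0.4355, 0.2979, 0.2053]
tool_rot: [-3.139, -0.0, -2.949]
contact_force: [1.3, 0.1, -1.2]
opening: 0.0239
time: 20.0
tool_pos: [0.4356, 0.2978, 0.2038]
tool_rot: [-3.139, 0.0, -2.949]
contact_force: [-0.1, -0.4, -2.1]
opening: 0.0239
[435.28567822 297.48830846 202.48942674] [-3.13843599e+00 -2.10272539e-03 -2.94921500e+00] [-0.51406366 -0.11255934 -1.35647861] 0.02380244709951901
```

View pics/d12c.png

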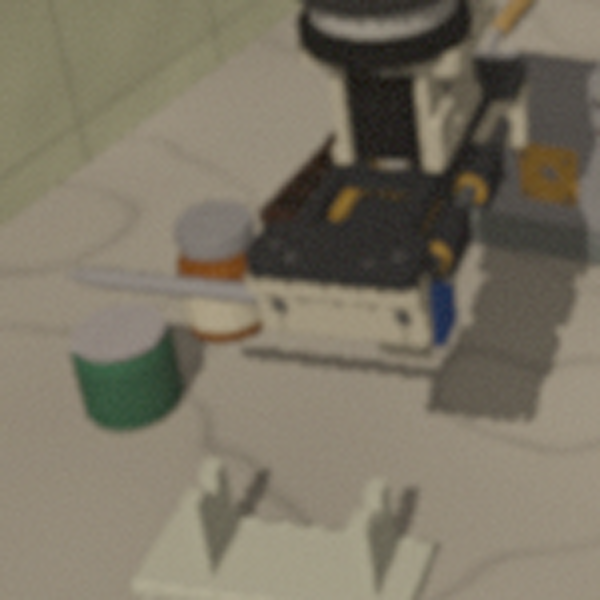

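View pics/s12c.png

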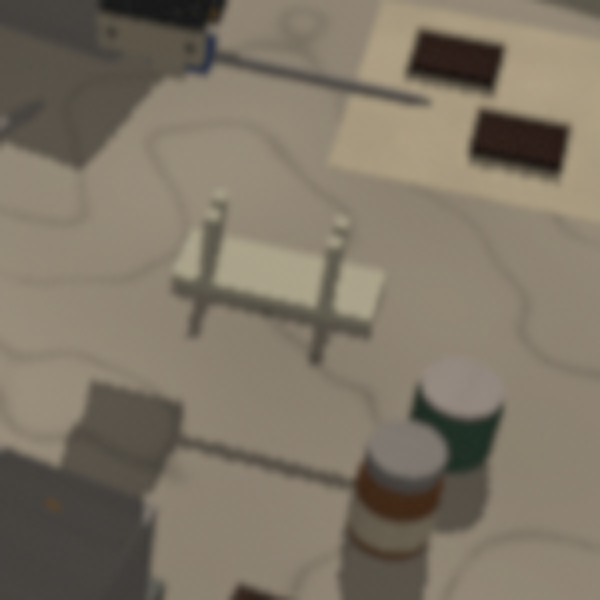

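```bash
cat >> h.py <<'E'
def tri(obs):
    A=[];B=[]
    for d,uv in obs:
        C=-d["R"].T@d["t"]; r=np.array([*uv,1])@np.linalg.inv(d["intrinsics"]).T@d["R"]; r/=np.linalg.norm(r); M=np.eye(3)-np.outer(r,r); A.append(M);B.append(M@C)
    X=np.linalg.solve(sum(A),sum(B)); return X
E
python3 - <<'E'
from plan import *
from h import *
from fit import px
S=np.load("pics/s12.npz");D=np.load("pics/d12.npz")
us=px(260,80,4,[428,101])[0] if 0 else px(260,80,4,[[428,101]])[0]; ud=px(100,150,4,[[72,273]])[0]
X=tri([(S,us),(D,ud)]);s=robot.observe();R=Ro.from_euler('xyz',s["tool_rot"])
print(X*1000,(R.inv().apply(X-s["tool_pos"])*1000), proj(S,X)-us,proj(D,X)-ud)
e=s["tool_pos"]+R.apply([-.186,0,.0034]); print(e*1000, proj(S,e)-us,proj(D,e)-ud)
E
```

```text
[616.67 331.08 200.24] [-184.46   -1.7     1.86] [[ 0.29 -0.1 ]] [[0.42 0.09]]
[617.85 333.04 198.7 ] [[0.84 0.11]] [[-0.53  1.11]]
```

```bash
cat > ins.py <<'E'
from plan import *
B=np.array([.5184,-.0236,.075]); yaw=.0417; N=np.array([-.185,-.001,.0026])
def pre(dist,dz=0,dx=0,y=None):  # nose dist before brass mouth (+), TCP pose
    y=yaw if y is None else y
    d=np.array([np.sin(y),-np.cos(y),0]); R=Ro.from_euler('xyz',[np.pi,0,np.pi/2+y])
    nose=B-d*dist+np.array([dx,0,dz]); return nose-R.apply(N),R
E
python3 - <<'E'
from ins import *
s=robot.observe();x0=s["tool_pos"];A=[]
xt,R=pre(.04,.125);print(xt)
y0=3.334;y1=np.pi/2+yaw
for k in range(1,11):
    f=k/10;A.append((x0*(1-f)+xt*f,Ro.from_euler('xyz',[np.pi,0,y0+(y1-y0)*f])))
q=rows(A[:5]);rows(A[5:],A[4],q=q)
E
```

```text
[0.51 0.2  0.2 ]
[-0.5, -1.1, 0.0, -0.2, -0.1, 9.9] q [ 0.43  0.37  1.6   0.    1.17 -1.16] 0.0
[-1.1, -2.2, 0.0, -0.2, -0.1, 19.7] q [ 0.41  0.38  1.6  -0.    1.17 -1.01] 0.0
[-1.6, -3.3, 0.0, -0.2, -0.1, 29.6] q [ 0.39  0.38  1.59 -0.    1.17 -0.86] 0.0
[-2.2, -4.4, 0.0, -0.2, -0.1, 39.5] q [ 0.36  0.38  1.59 -0.    1.17 -0.71] 0.0
[-2.7, -5.4, 0.0, -0.2, -0.0, 49.3] q [ 0.34  0.39  1.58 -0.    1.17 -0.56] 0.0
[-1.2, -0.3, -0.0, 0.0, -0.0, 9.9] q [ 0.32  0.39  1.58 -0.    1.18 -0.41] 0.0
[-2.4, -0.6, -0.0, -0.0, -0.0, 19.7] q [ 0.3   0.39  1.57 -0.    1.18 -0.26] 0.0
[-3.5, -0.9, -0.0, 0.0, -0.0, 29.6] q [ 0.28  0.4   1.56 -0.    1.18 -0.11] 0.0
[-4.7, -1.2, -0.0, -0.0, -0.0, 39.5] q [0.26 0.4  1.55 0.   1.18 0.04] 0.0
[-5.9, -1.5, -0.0, 0.0, -0.0, 49.3] q [0.24 0.41 1.54 0.   1.19 0.19] 0.0
```

```bash
python3 -m crank '[[-0.3,-0.6,0,0,0,5,0.15],[-0.8,-1.6,0,0,0,14,0.15],[-1.4,-2.7,0,0,0,24,0.15],[-2,-3.8,0,0,0,34,0.15],[-2.5,-5,0,0,0,44,0.15]]'
python3 - <<'E'
from ins import *
s=robot.observe();print(s["tool_pos"],s["tool_rot"]);xt,R=pre(.04,.125);rows([(xt,R)])
E
```

```text
time: 20.72
tool_pos: [0.4698, 0.253, 0.2022]
tool_rot: [-3.138, 0.0, 2.56]
contact_force: [0.6, 0.6, -1.0]
opening: 0.0237
[0.47 0.25 0.2 ] [-3.14  0.    2.56]
[-6.2, -2.1, -0.0, -0.2, 0.1, 54.3] q [ 0.24  0.41  1.54 -0.    1.19  0.19] 0.0
```

```bash
python3 -m crank '[[-1.1,-0.3,0,0,0,10,0.15],[-2.3,-0.6,0,0,0,20,0.15],[-3.5,-1,0,0,0,30,0.15],[-4.6,-1.4,0,0,0,40,0.15],[-5.6,-1.8,0,0,0,49,0.15]]'
python3 -m crank '[[-0.3,-0.6,0,0,0,3,0.15],[-0.3,-0.6,0,0,0,5.3,0.15],[-0.3,-0.6,0,0,0,5.3,0.15],[-0.3,-0.6,0,0,0,5.3,0.15]]'
python3 - <<'E'
from ins import *
s=robot.observe();print(s["tool_pos"]*1000,s["tool_rot"]);xt,R=pre(.04,.03);rows([(xt,R)])
E
```

```text
time: 21.35
tool_pos: [0.507, 0.2074, 0.2023]
tool_rot: [-3.139, 0.003, 1.705]
contact_force: [0.6, 0.5, -1.6]
opening: 0.0237
time: 21.85
tool_pos: [0.5016, 0.2041, 0.2031]
tool_rot: [-3.141, 0.003, 1.619]
contact_force: [-0.5, -0.4, -1.3]
opening: 0.024
[501.58 204.05 203.1 ] [-3.14  0.    1.62]
[-0.3, 0.8, 9.6, -0.0, 0.2, 0.4] q [ 0.24  0.5   1.69 -0.    0.95  0.19] 0.0
```

```bash
python3 -m crank '[[-0.3,0.8,3,0,0,0.4,0.15],[-0.3,0.8,7,0,0,0.4,0.15],[-0.3,0.8,11,0,0,0.4,0.15],[-0.3,0.8,12.6,0,0,0.4,0.15],[-0.3,0.8,12.6,0,0,0.4,0.15]]'
python3 -m crank '[[0,0,0,0,0,0,0.15],[0,0,0,0,0,0,0.15]]'
python3 - <<'E'
from ins import *
from h import *
snap("side","d13");snap("scene","s13")
s=robot.observe();print(s["tool_pos"]*1000,s["tool_rot"]);xt,R=pre(.04,0);rows([(xt,R)])
crop(0,"pics/d13.png",190,150,110,100,6,"pics/d13c.png");crop(0,"pics/s13.png",210,140,130,120,5,"pics/s13c.png")
E
```

```text
time: 22.48
tool_pos: [0.5097, 0.2011, 0.0772]
tool_rot: [-3.14, 0.003, 1.611]
contact_force: [-0.2, 0.9, -1.8]
opening: 0.024
time: 22.72
tool_pos: [0.5109, 0.2013, 0.0793]
tool_rot: [3.138, 0.002, 1.611]
contact_force: [-0.3, 0.5, -1.5]
opening: 0.0237
[510.55 201.25  78.85] [3.14 0.   1.61]
[0.0, -0.1, 0.1, 0.1, 0.1, -0.1] q [ 0.24  0.53  1.73 -0.    0.88  0.19] 0.0
```

View pics/d13c.png

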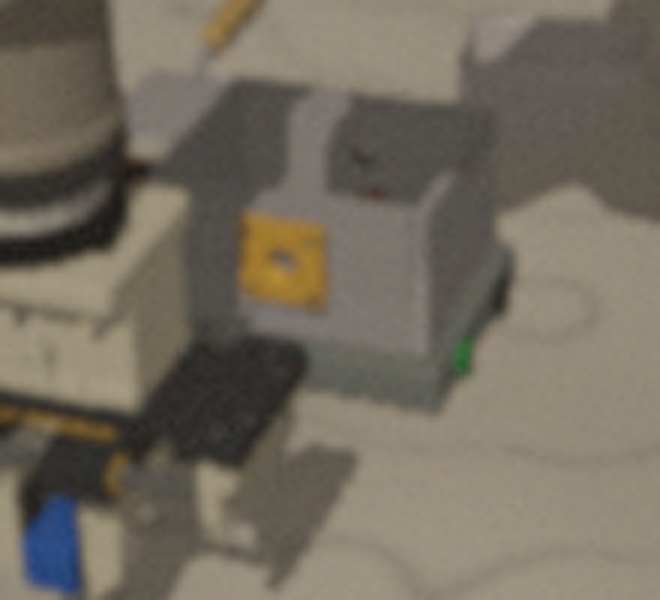

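View pics/s13c.png

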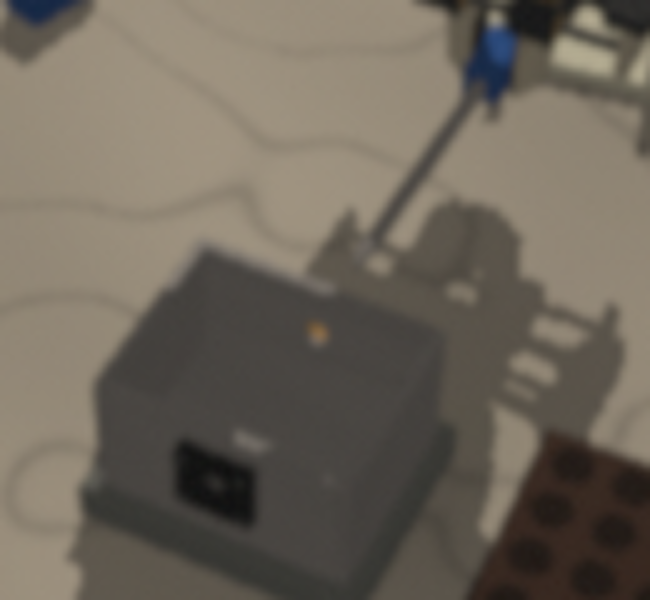

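```bash
python3 - <<'E'
from ins import *
from h import *
S=np.load("pics/s13.npz");D=np.load("pics/d13.npz")
s=robot.observe();R=Ro.from_euler('xyz',s["tool_rot"]);x=s["tool_pos"]
c=lambda P:np.round((proj(S,P)-[210,140]+.5)*5-.5,1)
cd=lambda P:np.round((proj(D,P)-[190,150]+.5)*6-.5,1)
print("nose",c(x+R.apply(N)),"grip front",c(x+R.apply([-.026,0,.003])))
d=np.array([np.sin(yaw),-np.cos(yaw),0])
for n,k in(("brass in",.014),("black in",.114),("black out",.128),("brass out",0)): print(n,c(B+d*k),cd(B+d*k))
print("brass corners side", [cd(B+np.array([dx,0.0417*dx,dz])).tolist() for dx in(-.021,.021) for dz in (-.021,.021)])
print("black corners scene", [c(B+d*.128+np.array([dx,0.0417*dx,dz])).tolist() for dx in(-.021,.021) for dz in (-.021,.021)])
E
python3 - <<'E'
import sys;sys.path.insert(0,'.')
from h import *
crop(0,"pics/s13.png",240,225,32,26,22,"pics/s13d.png")
crop(0,"pics/s13.png",265,185,40,30,18,"pics/s13e.png")
crop(0,"pics/d13.png",226,182,24,22,25,"pics/d13e.png")
E
```

```text
nose [[358.9 264.1]] grip front [[480.3  85.9]]
brass in [[313.3 333.5]] [[292.7 250.1]]
black in [[223.2 468.8]] [[363.8 155.6]]
black out [[209.9 488.9]] [[372.9 143.4]]
brass out [[325.2 315.6]] [[281.9 264.5]]
brass corners side [[[324.4, 308.6]], [[321.2, 233.5]], [[243.9, 294.5]], [[239.0, 220.1]]]
black corners scene [[[173.3, 498.5]], [[171.7, 446.8]], [[247.5, 530.3]], [[247.9, 478.9]]]
```

View pics/s13d.png

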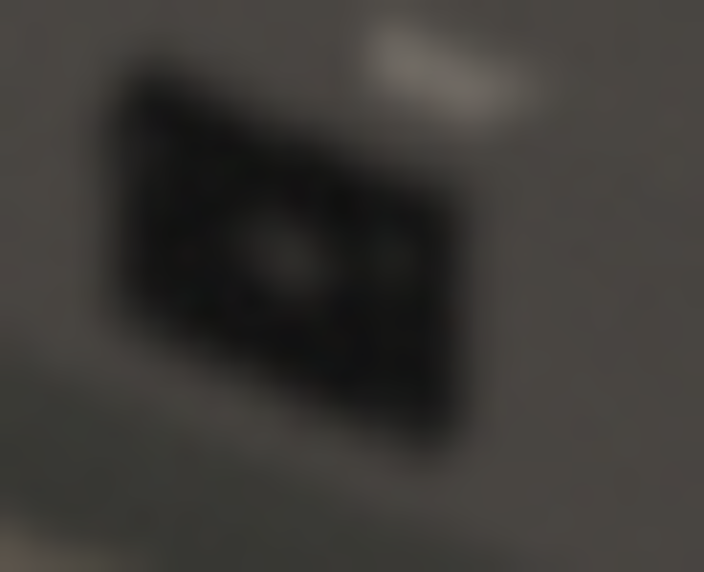

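View pics/s13e.png

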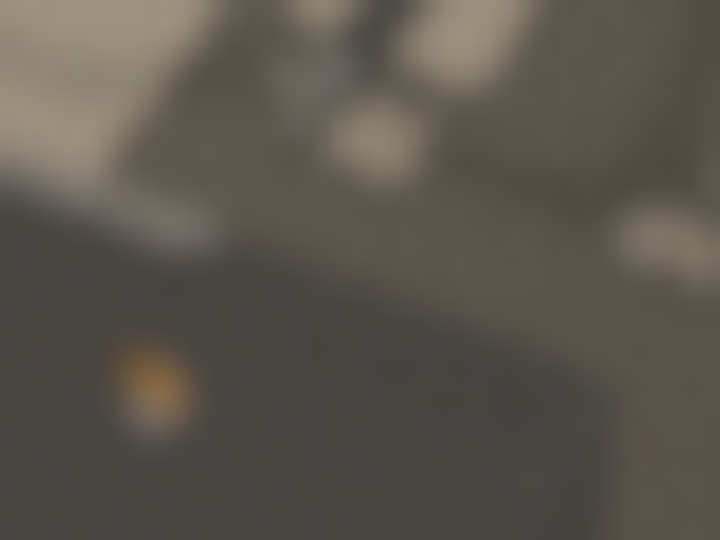

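View pics/d13e.png

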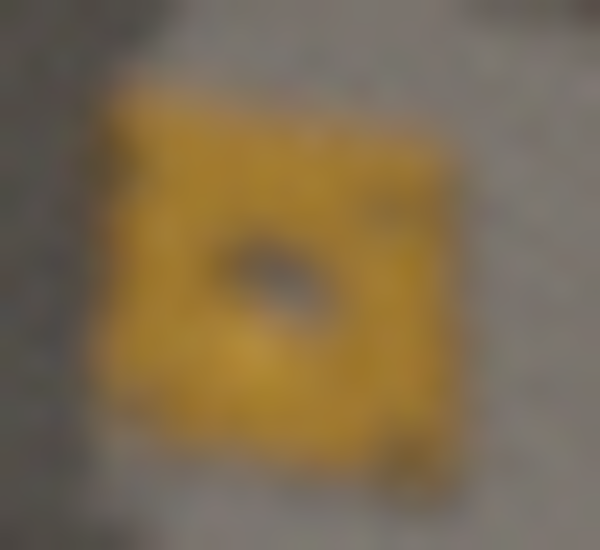

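Run:
```python
from ins import *
from h import *
S=np.load("pics/s13.npz");D=np.load("pics/d13.npz")
d=np.array([np.sin(yaw),-np.cos(yaw),0])
def perp(C,P):
    p=proj(C,P)[0];q=proj(C,P+d*.01)[0]-p;q/=np.linalg.norm(q);n=np.array([-q[1],q[0]])
    return n,[float(n@(proj(C,P+dv)[0]-p)) for dv in(np.array([.001,0,0]),np.array([0,0,.001]))]
nB,jB=perp(D,B);nK,jK=perp(S,B+d*.128);nI,jI=perp(S,B+d*.014)
print(jB,jK,jI)
A=np.array([jB,jK,jI]);b=[nB@[.1,-1.0],nK@[.9,-1.1],nI@[.8,-.4]];print(b,np.linalg.lstsq(A,b,rcond=None)[0])
```

```text
[-0.29019896295434866, -0.19123661254578864] [-0.38192678098266447, 0.13844132079169885] [-0.36007975493113065, 0.13051956924572855]
[np.float64(-0.5209630456830994), np.float64(-0.13990161121644054), np.float64(-0.4444334254289864)] [1.14 1.  ]
```

```bash
python3 -m crank '[[-1,0,0,0,0,0,0.15],[-2,0,0,0,0,0,0.15],[-3,0,0,0,0,0,0.15],[-3,0,0,0,0,0,0.15],[-3,0,0,0,0,0,0.15]]'
python3 - <<'E'
from ins import *
from h import *
snap("scene","s14");snap("side","d14")
crop(0,"pics/s14.png",255,160,60,60,12,"pics/s14c.png");crop(0,"pics/d14.png",215,165,50,40,14,"pics/d14c.png")
s=robot.observe();print(s["tool_pos"]*1000,s["tool_rot"],s["contact_force"]);xt,R=pre(.01,.0008,.0008);rows([(xt,R)])
S=np.load("pics/s14.npz");R=Ro.from_euler('xyz',s["tool_rot"])
print((proj(S,s["tool_pos"]+R.apply(N))-[255,160]+.5)*12)
E
```

```text
time: 23.45
tool_pos: [0.5113, 0.171, 0.0779]
tool_rot: [3.141, 0.002, 1.611]
contact_force: [-0.7, 0.2, -1.2]
opening: 0.0239
[511.24 171.31  77.87] [3.14 0.   1.61] [-0.31 -0.61 -1.09]
[-0.0, 0.1, -0.1, 0.0, 0.1, -0.1] q [ 0.18  0.52  1.75 -0.    0.87  0.14] 0.0
[[260.89 485.75]]
```

View pics/s14c.png

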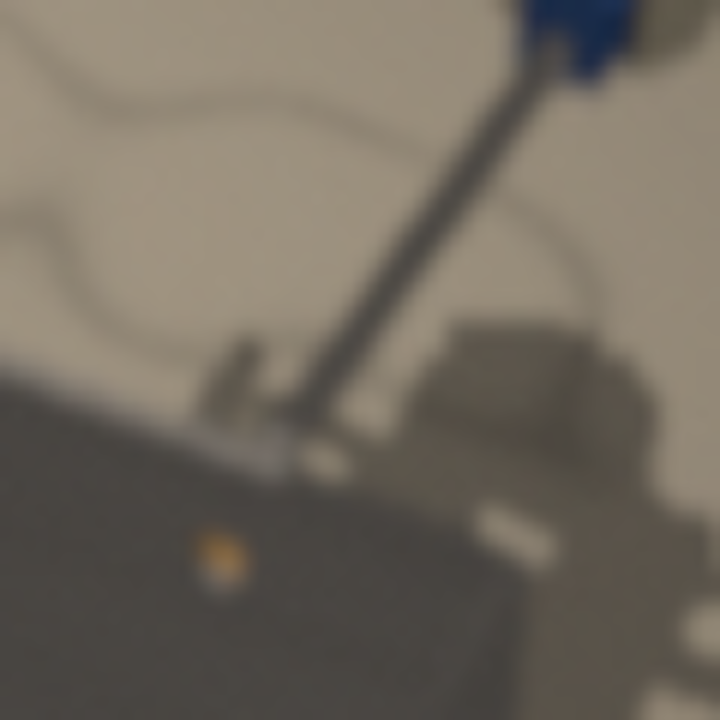

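View pics/d14c.png

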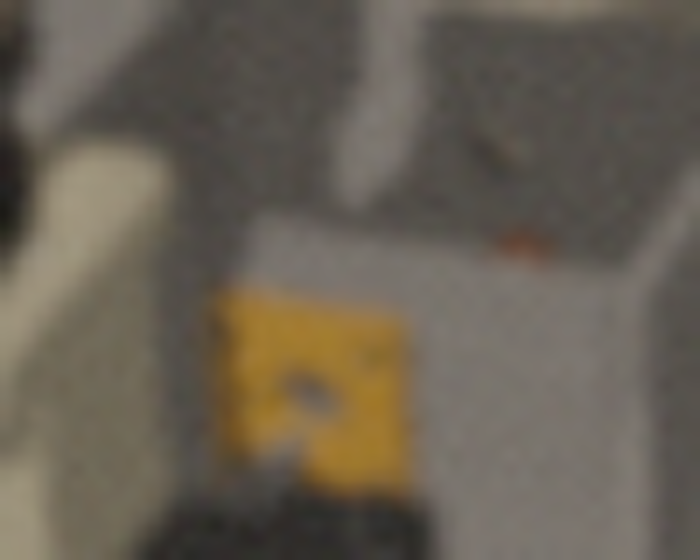

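Run:
```python
from ins import *
from h import *
D=np.load("pics/d14.npz");S=np.load("pics/s14.npz")
s=robot.observe();R=Ro.from_euler('xyz',s["tool_rot"]);x=s["tool_pos"]
im=cv2.imread("pics/d14.png")[180:206,225:251]; k=26
im=cv2.resize(im,None,fx=k,fy=k,interpolation=cv2.INTER_CUBIC)
f=lambda P:tuple(int(v) for v in ((proj(D,P)[0]-[225,180]+.5)*k))
d=np.array([np.sin(yaw),-np.cos(yaw),0])
for t in (0,.01,.02,.03,.04): cv2.circle(im,f(x+R.apply(N+[t,0,0])),4,(255,0,0),-1)
for a in np.linspace(0,2*np.pi,40): cv2.circle(im,f(B+np.array([.0008+.0075*np.cos(a),0,.0008+.0075*np.sin(a)])),2,(0,0,255),-1)
cv2.imwrite("pics/d14d.png",im)
k=16;im=cv2.imread("pics/s14.png")[185:222,262:302]
im=cv2.resize(im,None,fx=k,fy=k,interpolation=cv2.INTER_CUBIC)
f=lambda P:tuple(int(v) for v in ((proj(S,P)[0]-[262,185]+.5)*k))
for t in (0,.02,.04): cv2.circle(im,f(x+R.apply(N+[t,0,0])),4,(255,0,0),-1)
for a in np.linspace(0,2*np.pi,40): cv2.circle(im,f(B+d*.014+np.array([.0008+.0075*np.cos(a),0,.0008+.0075*np.sin(a)])),2,(0,0,255),-1)
cv2.imwrite("pics/s14d.png",im)
```

```text
(no output)
```

View pics/d14d.png

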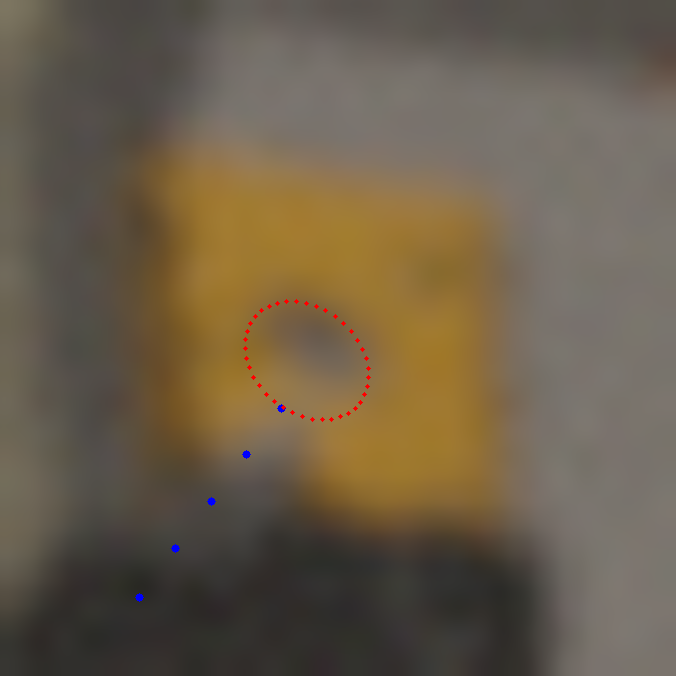

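View pics/s14d.png

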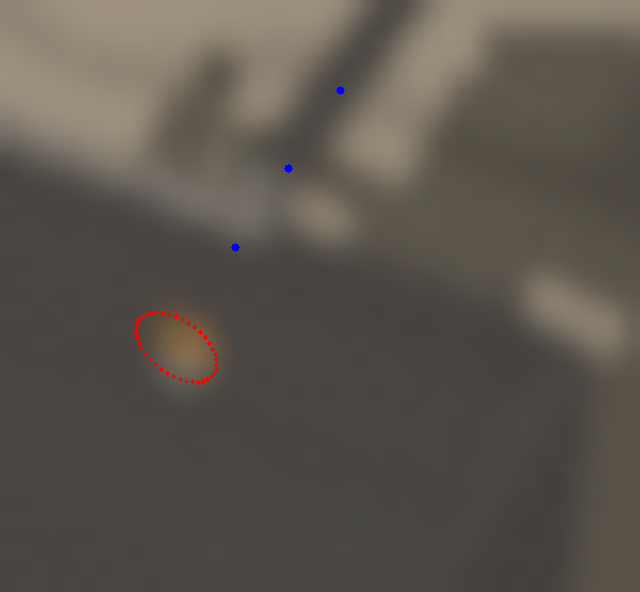

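```bash
python3 -m crank '[[0,0.2,-0.2,0,0,0,0.15],[-0.7,0.2,-0.2,0,0,0,0.15],[-0.7,0.2,-0.2,0,0,0,0.15],[-0.7,0.2,-0.2,0,0,0,0.15]]'
cat > look.py <<'E'
from ins import *
from h import *
import sys
n=sys.argv[1]
snap("scene","s"+n);snap("side","d"+n)
D=np.load(f"pics/d{n}.npz");S=np.load(f"pics/s{n}.npz")
f=[robot.observe()]; s=f[0];R=Ro.from_euler('xyz',s["tool_rot"]);x=s["tool_pos"]
print(x*1000,s["tool_rot"],s["contact_force"],s["torque"],s["opening"],s["time"])
nose=x+R.apply(N);d=np.array([np.sin(yaw),-np.cos(yaw),0]);print("depth past brass mm",(nose-B)@d*1000,"lat",(nose-B)[0]*1000-d[0]/-d[1]*0, "z",(nose-B)[2]*1000)
def mk(C,fn,x0,y0,w,h,k,out):
    im=cv2.resize(cv2.imread(fn)[y0:y0+h,x0:x0+w],None,fx=k,fy=k,interpolation=cv2.INTER_CUBIC); return im
a=mk(D,f"pics/d{n}.png",215,165,40,50,12,0);b=mk(S,f"pics/s{n}.png",245,175,60,75,8,0)
cv2.imwrite(f"pics/m{n}.png",np.hstack([a[:600],b[:600,:320+0]]) if a.shape[0]==b.shape[0] else a)
cv2.imwrite(f"pics/m{n}.png",np.hstack([a,b[:,:300]]))
E
python3 look.py 15
```

```text
time: 24.05
tool_pos: [0.5135, 0.1641, 0.0799]
tool_rot: [3.141, 0.003, 1.611]
contact_force: [0.9, 0.3, -2.5]
opening: 0.0238
[513.47 164.23  79.87] [3.14 0.   1.61] [ 0.29  0.41 -1.51] [ 0.07 -0.1   0.02] 0.023808042056679555 24.15
depth past brass mm -2.8653167993534123 lat 1.543105113463894 z 2.7491977148190045
```

View pics/m15.png

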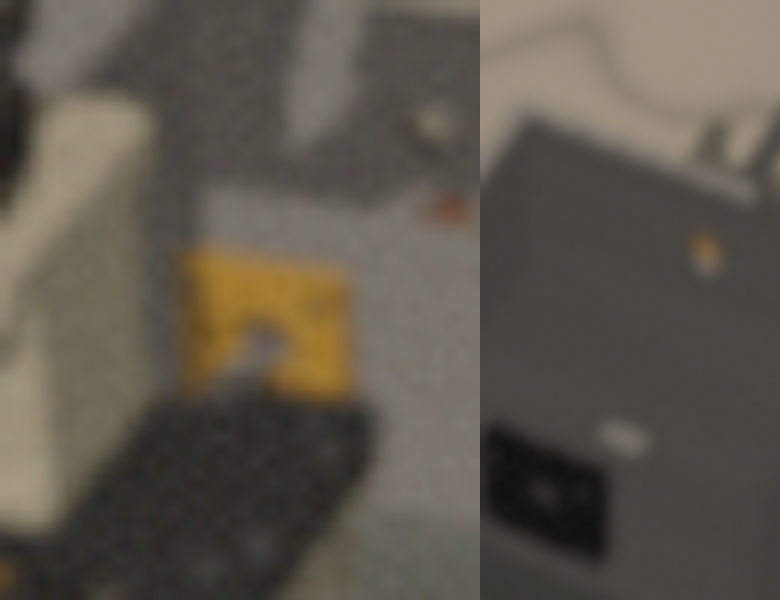

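```bash
python3 -m crank '[[-0.4,0,0,0,0,0,0.15],[-0.8,0,0,0,0,0,0.15],[-1.2,0,0,0,0,0,0.15],[-1.2,0,0,0,0,0,0.15]]'
python3 look.py 16
```

```text
time: 24.65
tool_pos: [0.5141, 0.1518, 0.0799]
tool_rot: [3.141, 0.003, 1.611]
contact_force: [-0.2, -0.2, -1.1]
opening: 0.0233
[514.03 152.16  79.94] [3.14 0.   1.61] [ 0.83 -0.39 -2.14] [ 0.05 -0.08 -0.03] 0.023792421532537685 24.75
depth past brass mm 9.215329876432001 lat 2.0500838866928106 z 2.805881878564065
```

View pics/m16.png

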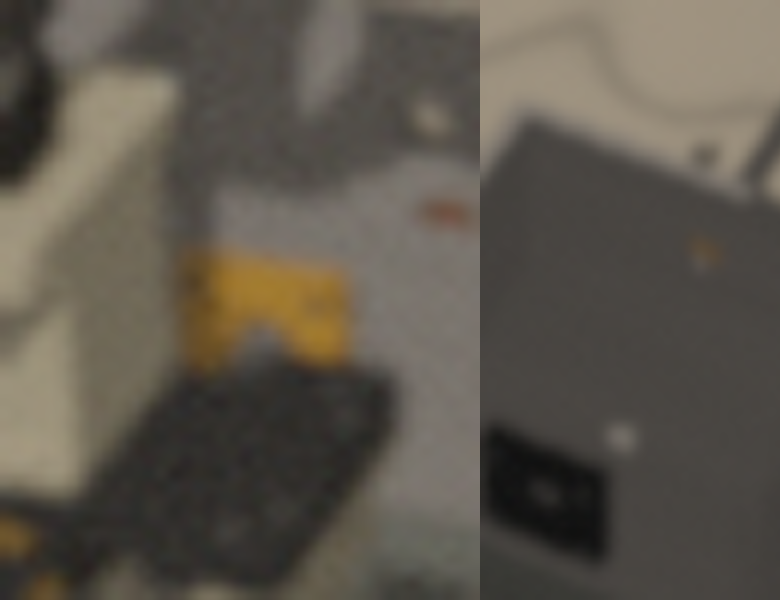

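```bash
python3 -m crank '[[-0.5,0,0,0,0,0,0.15],[-1,0,0,0,0,0,0.15],[-1.5,0,0,0,0,0,0.15],[-1.5,0,0,0,0,0,0.15]]'
python3 look.py 17
```

```text
time: 25.25
tool_pos: [0.5146, 0.1368, 0.08]
tool_rot: [3.141, 0.003, 1.61]
contact_force: [-0.1, 0.4, -1.6]
opening: 0.024
[514.67 137.15  80.  ] [3.14 0.   1.61] [ 0.35  0.61 -1.47] [ 0.14 -0.06 -0.01] 0.023911143406670755 25.35
depth past brass mm 24.241187463255407 lat 2.685036989853784 z 2.866780413409514
```

View pics/m17.png

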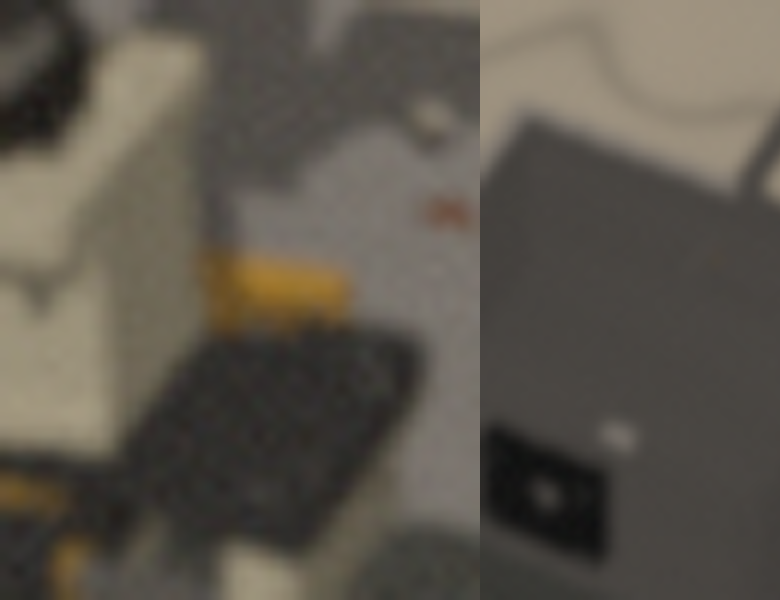

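```bash
python3 -m crank '[[-1,0,0,0,0,0,0.15],[-2,0,0,0,0,0,0.15],[-3,0,0,0,0,0,0.15],[-4,0,0,0,0,0,0.15],[-4,0,0,0,0,0,0.15]]'
python3 -m crank '[[-1,0,0,0,0,0,0.15],[-2,0,0,0,0,0,0.15],[-2.5,0,0,0,0,0,0.15],[-2.5,0,0,0,0,0,0.15]]'
python3 look.py 18
```

```text
time: 25.98
tool_pos: [0.5163, 0.0964, 0.0801]
tool_rot: [3.141, 0.003, 1.61]
contact_force: [0.1, 0.5, -1.8]
opening: 0.0239
time: 26.48
tool_pos: [0.5173, 0.0719, 0.0801]
tool_rot: [3.141, 0.003, 1.61]
contact_force: [-0.1, -0.5, -0.7]
opening: 0.0238
[517.21  72.34  80.12] [3.14 0.   1.61] [-0.77 -0.15 -0.65] [ 0.09 -0.11  0.01] 0.023474967534863406 26.575
depth past brass mm 89.09916061204422 lat 5.2606989232448775 z 2.9847482512683072
```

```bash
python3 -c "
from h import *
crop(0,'pics/s18.png',235,180,70,70,9,'pics/s18c.png')"
```

```text
(no output)
```

View pics/s18c.png

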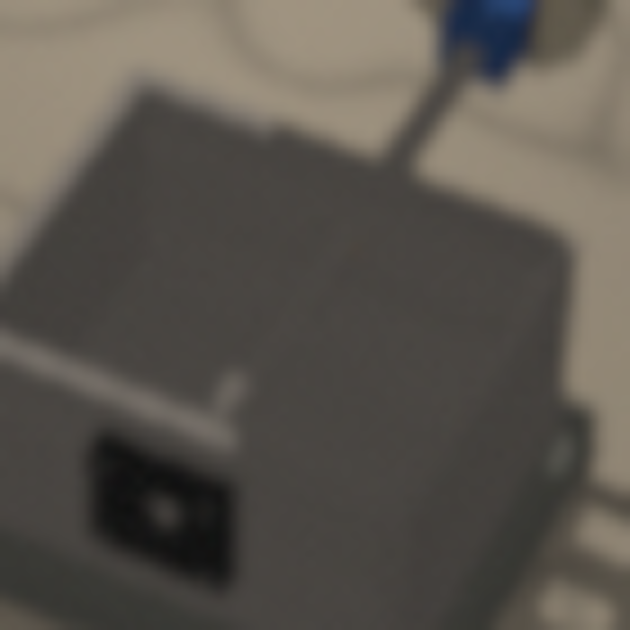

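Run:
```python
from ins import *
from h import *
S=np.load("pics/s18.npz");im=cv2.imread("pics/s18.png")[185:250,240:295].astype(float)
k=11
im=np.clip((im-40)*4,0,255).astype(np.uint8);im=cv2.resize(im,None,fx=k,fy=k,interpolation=cv2.INTER_CUBIC)
s=robot.observe();R=Ro.from_euler('xyz',s["tool_rot"]);x=s["tool_pos"]
for t in (0,.014,.03,.05,.07,.1,.12): 
    p=(proj(S,x+R.apply(N+[t,0,0]))[0]-[240,185]+.5)*k; cv2.circle(im,tuple(int(v) for v in p),3,(0,0,255),-1)
cv2.imwrite("pics/s18d.png",im)
```

```text
(no output)
```

View pics/s18d.png

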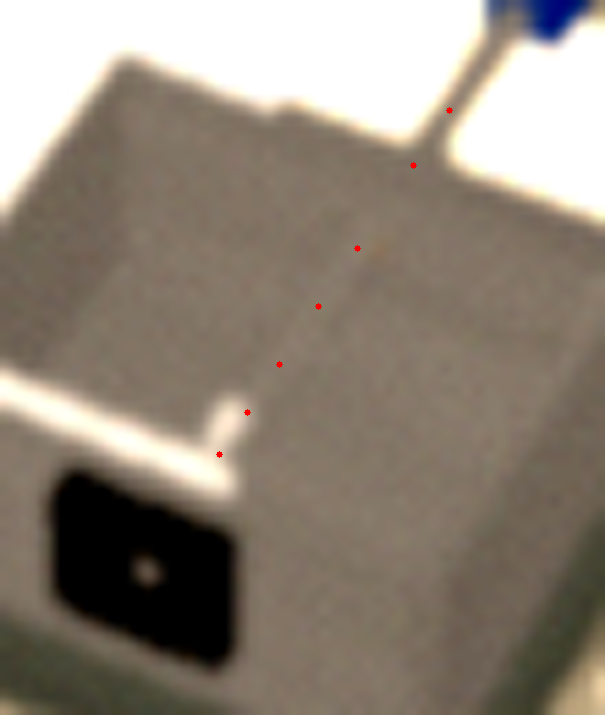

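```bash
python3 -m crank '[[-0.8,0,0,0,0,0,0.15],[-1.6,0,0,0,0,0,0.15],[-2.4,0,0,0,0,0,0.15],[-2.4,0,0,0,0,0,0.15]]'
python3 -m crank '[[-0.4,0,0,0,0,0,0.15],[-0.8,0,0,0,0,0,0.15],[-0.8,0,0,0,0,0,0.15]]'
python3 look.py 19
python3 - <<'E'
from ins import *
from h import *
S=np.load("pics/s19.npz");im=cv2.imread("pics/s19.png")[185:250,240:295].astype(float)
k=11
im=np.clip((im-20)*3,0,255).astype(np.uint8);im=cv2.resize(im,None,fx=k,fy=k,interpolation=cv2.INTER_CUBIC)
cv2.imwrite("pics/s19d.png",im)
E
```

```text
time: 27.08
tool_pos: [0.5183, 0.0476, 0.0802]
tool_rot: [3.141, 0.003, 1.61]
contact_force: [-0.2, 1.0, -1.2]
opening: 0.0239
time: 27.45
tool_pos: [0.5186, 0.0401, 0.0802]
tool_rot: [3.141, 0.003, 1.611]
contact_force: [-0.1, -0.5, -1.5]
opening: 0.0234
[518.5   40.33  80.21] [3.14 0.   1.61] [-0.82 -0.59 -1.43] [ 0.04 -0.11  0.02] 0.023651673521459277 27.55
depth past brass mm 121.13193421001384 lat 6.573524606965142 z 3.085878564447142
```

View pics/s19d.png

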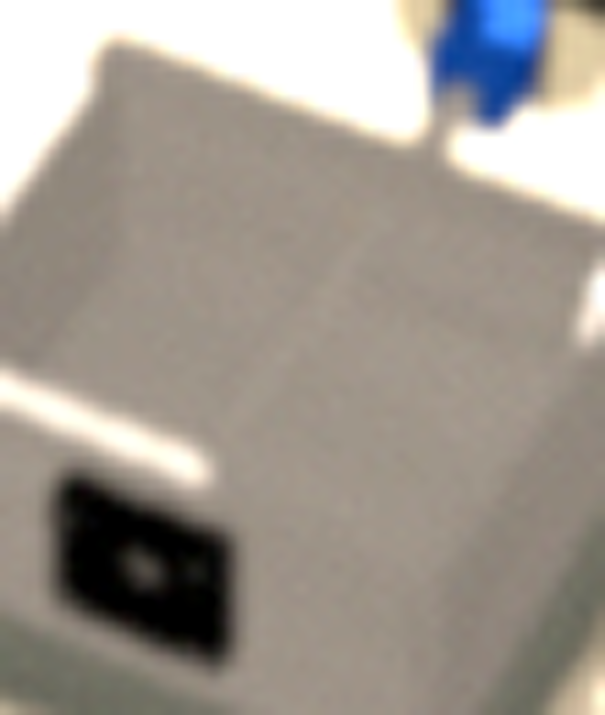

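```bash
python3 -m crank '[[-0.5,0,0,0,0,0,0.15],[-1,0,0,0,0,0,0.15],[-1.5,0,0,0,0,0,0.15],[-1.5,0,0,0,0,0,0.15]]'
python3 -m crank '[[-0.4,0,0,0,0,0,0.15],[-0.7,0,0,0,0,0,0.15],[-0.7,0,0,0,0,0,0.15],[-0.7,0,0,0,0,0,0.15]]'
python3 look.py 20
python3 - <<'E'
from ins import *
from h import *
S=np.load("pics/s20.npz");im=cv2.imread("pics/s20.png")[185:250,240:295].astype(float)
k=11
im=np.clip((im-20)*2.5,0,255).astype(np.uint8);im=cv2.resize(im,None,fx=k,fy=k,interpolation=cv2.INTER_CUBIC)
cv2.imwrite("pics/s20d.png",im)
E
```

```text
time: 28.05
tool_pos: [0.5192, 0.0248, 0.0802]
tool_rot: [3.141, 0.003, 1.61]
contact_force: [-0.3, -0.0, -1.0]
opening: 0.0237
time: 28.55
tool_pos: [0.5194, 0.0183, 0.0803]
tool_rot: [3.141, 0.003, 1.611]
contact_force: [-0.1, 0.9, -0.9]
opening: 0.0236
[519.41  18.43  80.27] [3.14 0.   1.61] [-0.75  0.57 -1.52] [ 0.12 -0.1  -0.05] 0.024025064002378117 28.65
depth past brass mm 143.05169593166198 lat 7.5051324835259114 z 3.1423869228578982
```

View pics/s20d.png

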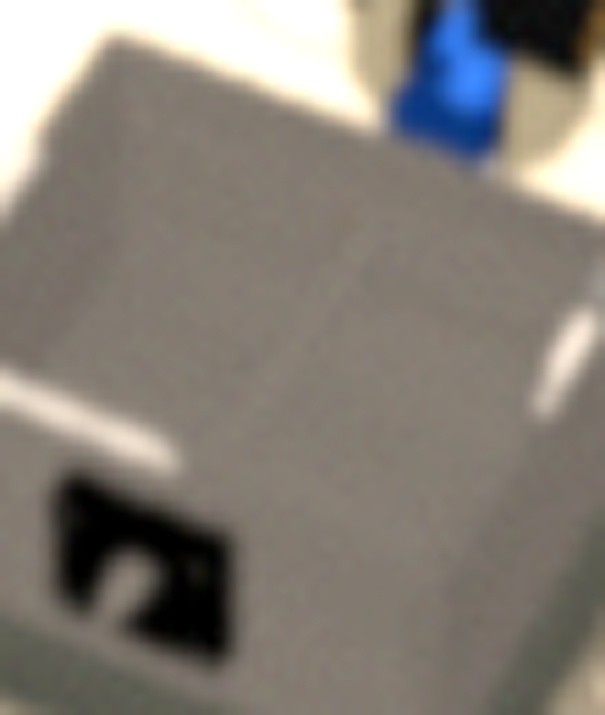

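View pics/m20.png

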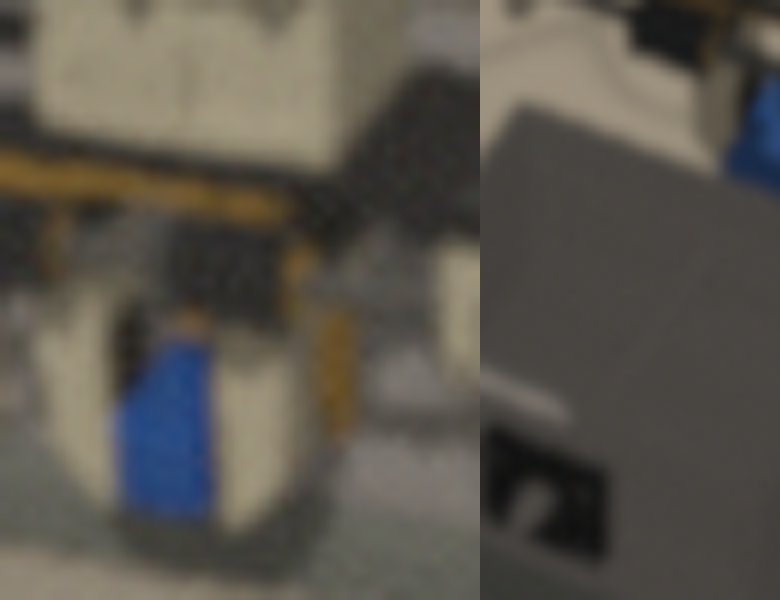

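Run:
```python
from ins import *
from h import *
S=np.load("pics/s20.npz");im=cv2.imread("pics/s20.png")[225:255,238:268].astype(float)
k=20
im=np.clip((im-15)*3,0,255).astype(np.uint8);im=cv2.resize(im,None,fx=k,fy=k,interpolation=cv2.INTER_CUBIC)
d=np.array([np.sin(yaw),-np.cos(yaw),0]);K=B+d*.128+np.array([.001,0,.0015])
for t in (0,.005,.01,.015,.02):
    p=(proj(S,K+d*t)[0]-[238,225]+.5)*k; cv2.circle(im,tuple(int(v) for v in p),3,(0,0,255),-1)
cv2.imwrite("pics/s20e.png",im)
```

```text
(no output)
```

View pics/s20e.png

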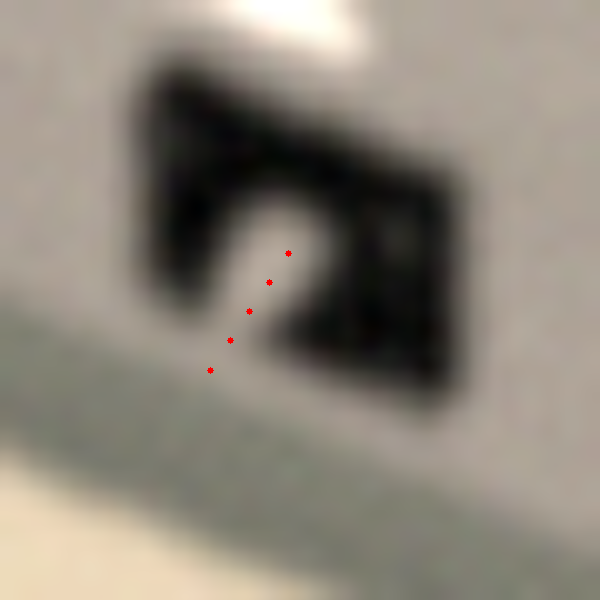

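View pics/s20.png

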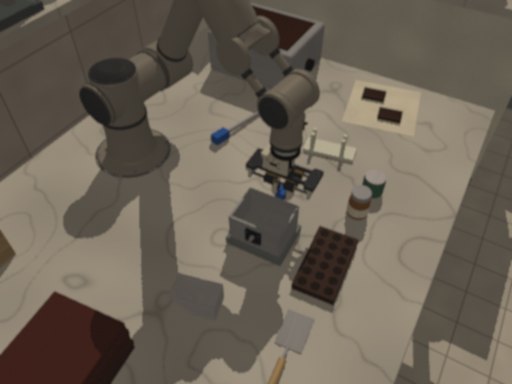

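Scene is as intended: the scoop stands at (198,295), and the jar (358,203), tin (374,183) and spatula (290,340) haven't moved. The arm holds the grip at (281,190), and the nose shows at the black bushing (253,237).

Run:
```python
from cell import robot
s=robot.observe();print(s["time"],s["contact_force"],s["torque"],s["qvel"].round(3),s["opening"])
print(robot.hand_in())
```

```text
28.65 [-0.74740521  0.57141959 -1.51548661] [ 0.11516139 -0.09542848 -0.05262198] [-0.     0.001  0.    -0.001 -0.    -0.002] 0.024025064002378117
the job is handed in; nothing more can be done
None
```

I handed the job in at 28.7 s with the shaft threaded through both bushings and still held by its blue grip.

- **Nuts:** I poured the hazelnuts into the hopper, and the wrist picture taken afterwards shows all six inside it. The scoop is empty.
- **Scoop:** It stands upright on the counter where it started, and I let go of it there.
- **Shaft:** I took the smaller one from the rest and passed it through the brass bushing and then the black one. The nose sticks out about 15 mm past the black bushing by the arm's pose. The picture only narrows this to about 12–19 mm, because the tip blends into the grey wall.
- **Forces:** The force stayed within noise of the shaft's own weight (about 1.5 N) during the insertion and at the end, so I see no sign of it pressing on the bushings.
- **Bystanders:** The jar, tin and spatula look unmoved in the last picture.

One check disagreed slightly. The cameras and my first hopper estimate differed by about 2–3 mm, which I corrected before the nose went in. In the last picture the rod still looks about 1–2 mm off-centre in the black hole, which is inside its 2.5 mm clearance.

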